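Lock the shaker platform with its linch pin

ROBOT

A 6-joint arm with a two-finger parallel gripper is mounted at the origin on the work surface. World frame = base frame: x ahead of the robot, y to its left, z up, the work surface at z = 0. Lengths are in m, angles in rad, forces in N, time in s.
With the tool pointing down it reaches from about 0.35 to 0.85 m from the base axis. Payload 8.1 kg.
Tool frame: the origin (TCP) lies on the centre line of the jaws, within the pads' length; the fingertips stand 19 mm ahead of it and the grasp point (between the pads) is the TCP; z points along the fingers, y is the direction in which the jaws open and shut (so a half turn about z gives the same grasp; the last joint's range is limited). The gripper opens to 93 mm and grips with 3 to 60 N. Pads are 15 mm wide; open, the fingers measure 128 mm over their backs; the gripper's body (75 mm by 188 mm) begins 65 mm behind the grasp point.
Start: joints at [-1.322, 0.13, 1.488, -0, 1.523, -0.085], TCP at [0.197, -0.567, 0.238] pointing down, gripper open.
Joint ranges: [-2.96, 2.96], [-0.89, 2.26], [0.02, 2.5], [-1.34, 4.48], [0, 2.73], [-2.66, 2.66]. Speed limits (rad/s): [2.39, 2.39, 2.79, 3.14, 3.14, 3.14].

INTERFACE

Orientations are given as a rotation vector (axis times angle).
In Python, from bench import bot, viewer, models gives the robot as it stands. The module is installed in compiled form; this text tells all that it offers.
- The arm moves only by the tool servo_tool, never from a script. Its arguments are lists of equal length, an entry for each row: "xyz": the shift along the tool's x, y, z in cm, a list of three; "twist": the turn about the tool's z in rad. A call has 1 to 10 rows; each row shifts and turns the commanded pose from where the row before left it, along the tool's axes as they then stand; what a row does not reach is not made up. A row lasts 1/12 s, in which the tool goes at most 41.7 mm and 7.16 degrees, less where a joint would pass 70% of its speed; a pose out of reach is approached as far as the arm can. A call with a gripper value outside its range is refused whole. "gripper" is the opening, from -1 (shut) to 1 (fully open), so that 0 is half open, set as the call begins (left out, the last holds). The fingers move at their own pace and stop on an object; "force" is the grip in N (left out, the last holds). Time passes only in rows, so rows that do not move let the fingers close. It gives the time, the measured TCP pose, the force and the opening at its end, in the units of the state.
- bot.get_state(): the state, without advancing time (a new reading comes with each control period).
- viewer.read_camera(name): name is "scene" or "top" or "wrist"; returns a dict with "img" (480x640x3 uint8, red, green, blue), "fx", "fy", "cx", "cy" (pixels), "eye" and "rotation" of the camera in the world. Camera axes: x right, y down, z forward; pixel columns grow to the right and rows downward; lengths in m; the calibration is good to about 2 mm. The wrist camera is an equidistant fisheye: a pixel r from the principal point sees the ray r / f radians off the axis. A picture is of the moment at which its call begins. There is no depth.
- bot.sign_off(): hands the job in, once; it reports no verdict.
Trained networks look in the newest picture that a camera, given by its name, has taken for a name from the list of things; names that differ only in an ending like _2 or _b are one class to them, and where a whole thing is asked for, a point or a joint stands for the part that bears it (a point fixed in the world has none). Each returns a list of dicts, best first, with "confidence" (0 to 1); they miss things now and then, are a little off and sometimes report something else, mostly with a low value. They report only what shows in the picture. A call takes as long as a camera call. They do not tell look-alikes from the thing itself.
- models.look_for(camera, thing): "pixel" ([row, column] in pixels, amid what is visible of it).
- models.regions_of(camera, thing): "mask" (480x640 bool, what is visible of it) and "pixel" ([row, column] in pixels, amid what is visible of it).
- models.spot_point(camera, thing): "pixel" ([row, column] in pixels: a listed point, or the origin of a listed thing).
The state is a dict: "t": time; "qpos": joint angles; "dq": joint speeds; "joint_efforts": joint torques, N m; "eef_pos": TCP position; "orientation": TCP orientation; "force": force on the tool from outside, world axes, zero at the start; "torque": the same for the moment, N m; "finger_gap": finger opening in m.
Only numpy, scipy, OpenCV 4.12 (cv2) and the standard library are available. Lean on these libraries where they do the work, as an engineer would, in place of code of your own. Each camera call takes 0.05 s, during which the arm holds its last target.

TASK

Lock the shaker's platform for moving: take the linch pin from its holder and push it down through the slotted fork and the hole of the platform's tongue, which you must find by feel inside the slot, until its collar sits fully home on the fork, with the open ring out over the fork's free end. Then flip the sprung ring down round the fork's end and force its bar across the pin's point until it snaps shut, and let go. Work gently by feel, without hard pressing or jamming on fork, pin or ring (well under 25 N), and leave the glassware and tape alone.

Things in the scene. Friction and masses are not known exactly. Their poses are not given: they have to be found in the camera images.
- shaker: Bench shaker, fixed: white box 270 x 250 mm, platform top 114 mm high. Origin on the table right below the middle of the fork's slot, z up. The steel fork sticks out of its side towards -y: 23 mm wide (x), free end 21 mm from the slot's middle at -y; the box's bracket begins 40 mm from it at +y. Fork top 80 mm high, 17 mm thick, free air beneath.
- fork_slot (a point): Middle of the slot's mouth on the fork's top; axes as the shaker's. Slot 11.5 (x) x 31.5 (y) mm through two 5 mm ears (tops at 0 and -12 mm). Between them the platform's 5 mm tongue, top at -6 mm, with an 11 mm round hole that stands anywhere within y +-10 mm, unmeasured: feel for it with the point. A brake (40 N) holds the platform. Two ribs 4 mm high along y leave a 17 mm groove for the collar.
- pin: Linch pin, steel, about 135 g, standing in the holder. Origin on its axis at the collar's underside, z to the head. Shank 10 mm thick to -40 mm, tapering to 9.4 mm at -43, bevelled to a 6 mm flat end at -44. Collar 14 (x) x 26 (y) x 5 mm; above it the block head to grip, 12 (x) x 22 (y) mm, z 5 to 38 mm. The ring's cross-rod spans x +-34 mm at y +8, z 10 (5 mm thick): grip above z 14.
- pin_tip (a point): The pin's point, on its axis 44 mm below its origin. In use the pin's -y (the side where the open ring lies) goes the same way as the shaker's -y, within 0.1 rad, so that the collar drops between the ribs and the ring can swing down round the fork's free end.
- ring (a joint): Ring angle about the cross-rod, rad: 1.57 level towards the pin's -y, more is raised (stop 2.0), 0 closed (stop). Stays where left (0.025 N m). Going down, the bar rounds the fork's end, meets the pin's point at about 0.22, must be forced across it (spring, about 3 to 10 N sideways), tops at 0.14 and snaps to below 0.1.
- bow: The sprung ring: a U of 5 mm round steel. Origin at the middle of the cross-rod, x along the rod, the bar at z -55.6 mm; arms at x +-34 mm, so the fork fits between. It stretches along z, 4 N per mm, some 1.4 mm to pass the point. Turns with joint ring. Grippy fingers jam a bar pushed level while it is still high: press it down along its arc to about 0.6 rad first, then push it level.
- ring_bar (a point): Middle of the ring's bar, on its centre line; axes as the bow's (x along the bar). The bar is straight for 22 mm each way and ends at 34 mm: wider than the fork, so two opened fingers, one on each side of the fork and head, can push it evenly from its -y side. When shut it lies about 46 mm below the fork's top and 8 mm to the +y side of the pin's axis.
- holder: Grey plastic block, fixed, 50 x 50 mm, 58 mm high, with a 13 mm hole 50 mm deep in its top in which the pin stands, collar on the block. Origin at the centre of its underside.
- beaker: Bystander: glass beaker, 64 mm across, 85 mm high. Origin at the centre of its underside.
- jar: Bystander: amber glass jar with white cap, 54 mm across, 75 mm high. Origin at the centre of its underside.
- tape: Bystander: roll of paper tape lying flat, 90 mm across, 30 mm high. Origin at the centre of its underside.
There are look-alikes about, which are no part of the job. What is shaped like the pin but green, pink or red is not meant.

How it is judged:
On the way:
1. the pin is pushed through the fork and tongue with its collar home on the fork, the ring still open and out over the fork's free end (z of pin in the frame of fork_slot between -0.003 and 0.002 m and x of pin in the frame of fork_slot between -0.0025 and 0.0025 m and y of pin in the frame of fork_slot between -0.013 and 0.013 m and angle between pin's own z axis and vertical below 0.08 rad and value of joint ring above 1 rad and y of ring_bar in the frame of fork_slot below -0.015 m), for 0.2 s.
At the end, for the whole second after the job is handed in: Pin released and still, collar home on the fork (2 mm in height, axis within 2.5 mm of the slot's middle across and 13 mm along it, upright to 0.08 rad), ring snapped shut under the fork, past the pin's point (angle below 0.1 rad, bar over 30 mm below the fork's top) (z of pin in the frame of fork_slot between -0.003 and 0.002 m and x of pin in the frame of fork_slot between -0.0025 and 0.0025 m and y of pin in the frame of fork_slot between -0.013 and 0.013 m and angle between pin's own z axis and vertical below 0.08 rad and value of joint ring below 0.1 rad and z of ring_bar in the frame of fork_slot below -0.03 m and linear speed of pin below 0.02 m/s and contact force between the fingers and pin below 0.1 N); the robot touches nothing.
It fails at once if the pin is pressed against the shaker with more than 25 N (contact force between pin and shaker above 25 N).
It fails at once if the fingers press on the ring with more than 25 N (contact force between the fingers and bow above 25 N).
It fails at once if the robot presses on the shaker with more than 25 N (contact force between any of the arm, the fingers and shaker above 25 N).
It fails at once if the beaker, the jar or the tape is moved by more than 20 mm (distance of any of beaker, jar, tape from where it was at the start of the episode above 0.02 m).
It also fails if it takes over 72 s, if anything falls off the work surface, if the arm or the gripper's body presses on something with over 40 N, if the wrist force passes 120 N, or if a joint passes its speed limit or range.

## Working session

There is one attempt and no reset: what is moved stays moved. The work goes in short steps, Python scripts to look and compute and a tool call to move; the robot and the scene stay as the last step left them, time stands still between calls to the robot, and variables do not carry over. Pictures are saved under pics/ and viewed, and the job is handed in when it is done.

Besides the shell and the picture viewer there is one more tool, called after ">>>" as name(argument=value, ...), one argument or row to a line, values as JSON. servo_tool: Moves the arm, as the interface text tells. Its arguments: {"type":"object","properties":{"xyz":{"type":"array","items":{"type":"array","items":{"type":"number"}}},"twist":{"type":"array","items":{"type":"number"}},"gripper":{"type":"number"},"force":{"type":"number"}},"required":["xyz","twist"]}

```bash
mkdir -p pics; cat > h.py <<'E'
import numpy as np, cv2
from bench import bot, viewer, models
from scipy.spatial.transform import Rotation as R
def snap(cam,name):
    c=viewer.read_camera(cam); cv2.imwrite(f'pics/{name}.png',c['img'][:,:,::-1]); return c
def ray(c,px):
    r,cc=px; x=(cc-c['cx'])/c['fx']; y=(r-c['cy'])/c['fy']
    return x,y
def wray(c,px,fish=False):
    x,y=ray(c,px)
    if fish:
        th=np.hypot(x,y); d=np.array([x/th*np.sin(th),y/th*np.sin(th),np.cos(th)]) if th>1e-9 else np.array([0,0,1.])
    else: d=np.array([x,y,1.]); d/=np.linalg.norm(d)
    return np.array(c['eye']),np.array(c['rotation'])@d
def atz(c,px,z,fish=False):
    o,d=wray(c,px,fish); return o+d*(z-o[2])/d[2]
def tri(rays):
    A=np.zeros((3,3));b=np.zeros(3)
    for o,d in rays:
        P=np.eye(3)-np.outer(d,d);A+=P;b+=P@o
    p=np.linalg.solve(A,b); return p,[np.linalg.norm((np.eye(3)-np.outer(d,d))@(p-o)) for o,d in rays]
def proj(c,p,fish=False):
    v=np.array(c['rotation']).T@(np.array(p)-np.array(c['eye']))
    if fish:
        th=np.arctan2(np.hypot(v[0],v[1]),v[2]);n=np.hypot(v[0],v[1]);x,y=v[0]/n*th,v[1]/n*th
    else: x,y=v[0]/v[2],v[1]/v[2]
    return np.array([c['cy']+c['fy']*y,c['cx']+c['fx']*x])
def st():
    s=bot.get_state(); Rm=R.from_rotvec(s['orientation']).as_matrix()
    print('t',round(s['t'],2),'p',np.round(s['eef_pos'],4),'F',np.round(s['force'],2),'T',np.round(s['torque'],2),'gap',round(s['finger_gap'],4)); print(np.round(Rm,3)); return s,Rm
E
python3 - <<'E'
from h import *
st()
for cam in ['scene','top','wrist']:
    c=snap(cam,cam+'0'); print(cam,c['fx'],c['cx'],c['cy'],np.round(c['eye'],3),np.round(c['rotation'],3).tolist())
    for t in ['pin','shaker','fork_slot','holder','beaker','jar','tape','ring_bar']:
        try:
            for d in models.spot_point(cam,t)[:5]: print(t,np.round(d['pixel'],1),round(d['confidence'],2))
        except Exception as e: print(t,e)
st()
E
```

```text
t 0.0 p [ 0.1965 -0.5664  0.2366] F [0.27 0.31 0.61] T [-0.01  0.04  0.03] gap 0.0932
[[ 0.945  0.328 -0.   ]
 [ 0.328 -0.945  0.002]
 [ 0.    -0.002 -1.   ]]
scene 496.1494273515597 319.7190174978912 241.73400252823865 [ 0.995 -0.007  0.584] [-1.442, -2.173, 0.848]
pin [228.8 263.9] 0.9
pin [224.4 347.8] 0.84
pin [367.4 166. ] 0.74
pin [341.4 368.7] 0.66
pin [271.6 178. ] 0.57
fork_slot [300.7 474. ] 0.7
holder [253.7 267.6] 0.6
beaker [319.5 268.9] 0.67
jar [220.8 190.4] 0.68
tape [170.5 295.9] 0.82
ring_bar [281.2 150.9] 0.7
ring_bar [232.7 331.7] 0.69
ring_bar [346.1 330.3] 0.63
ring_bar [199.4 251.5] 0.6
ring_bar [388.9 184.3] 0.58
top 478.7520270839271 316.46797076761356 251.53630760106685 [ 0.393 -0.197  0.927] [-2.193, 2.027, -0.215]
pin [264.7 367.3] 0.89
pin [158.5 383.4] 0.66
pin [321.1 309.2] 0.65
pin [227.2 420.3] 0.6
pin [211.7 270.7] 0.56
shaker [247.5 213.4] 0.7
holder [269.3 364.4] 0.79
beaker [213.  344.5] 0.89
tape [373.6 380.7] 0.58
ring_bar [298.4 326.5] 0.8
ring_bar [148.1 365.7] 0.76
ring_bar [278.9 393.6] 0.73
ring_bar [206.1 432.8] 0.56
wrist 371.64829954431775 317.3067696724029 238.93181489538847 [ 0.268 -0.542  0.385] [2.375, -1.691, -0.227]
shaker [  5.6 163.7] 0.29
tape [  3.3 165. ] 0.75
t 1.35 p [ 0.1966 -0.5669  0.2376] F [-0.89  0.71  0.39] T [ 0.02 -0.06  0.02] gap 0.0928
[[ 0.945  0.328 -0.   ]
 [ 0.328 -0.945 -0.   ]
 [-0.    -0.    -1.   ]]
```

```bash
sed -i "s/np.array(c\['rotation'\])/R.from_rotvec(c['rotation']).as_matrix()/g" h.py; grep -n rotvec h.py
```

```text
14:    return np.array(c['eye']),R.from_rotvec(c['rotation']).as_matrix()@d
23:    v=R.from_rotvec(c['rotation']).as_matrix().T@(np.array(p)-np.array(c['eye']))
29:    s=bot.get_state(); Rm=R.from_rotvec(s['orientation']).as_matrix()
```

View pics/scene0.png

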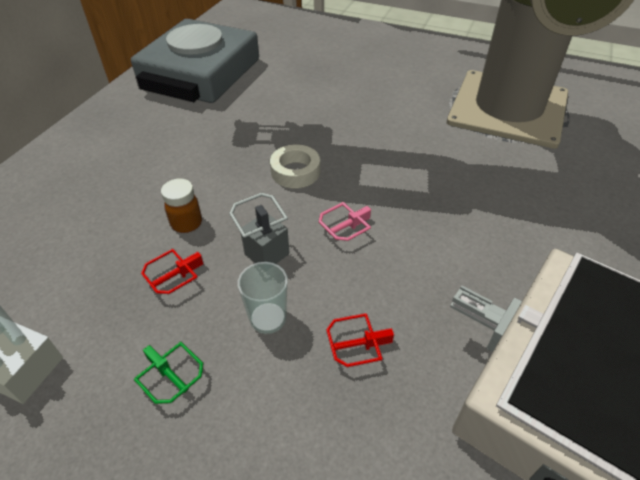

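View pics/top0.png

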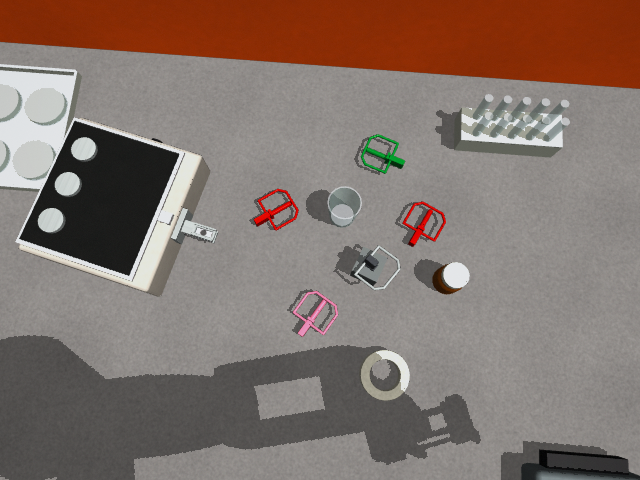

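```bash
python3 - <<'E'
import cv2
t=cv2.imread('pics/top0.png');s=cv2.imread('pics/scene0.png')
a=cv2.resize(t[190:260,150:250],(800,560),interpolation=cv2.INTER_CUBIC)
b=cv2.resize(t[230:300,330:430],(800,560),interpolation=cv2.INTER_CUBIC)
c=cv2.resize(s[275:345,430:530],(800,560),interpolation=cv2.INTER_CUBIC)
d=cv2.resize(s[190:270,215:315],(800,600)[:2],interpolation=cv2.INTER_CUBIC)
for n,i in zip('abcd',[a,b,c,d]): cv2.imwrite(f'pics/c{n}.png',i)
E
```

```text
(no output)
```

View pics/ca.png

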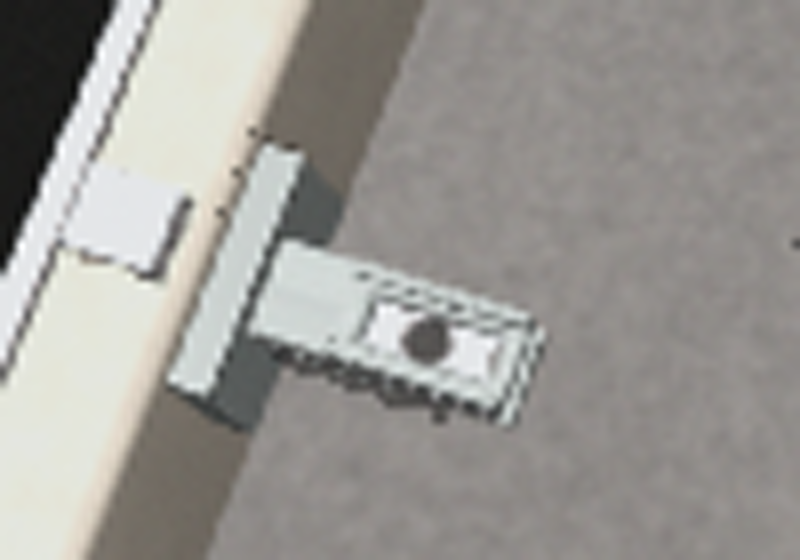

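View pics/cb.png

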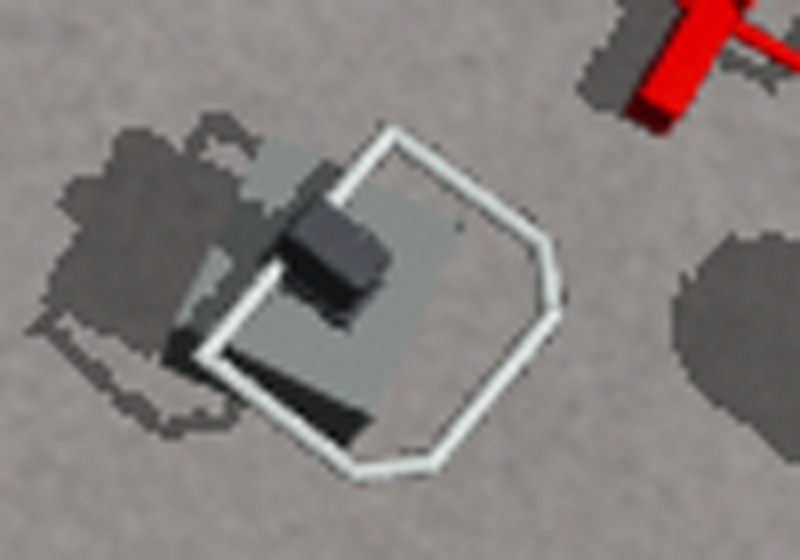

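View pics/cc.png

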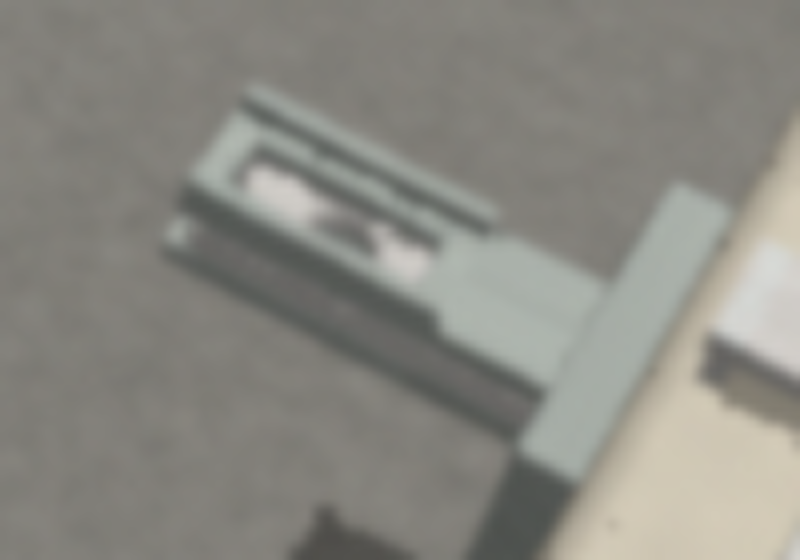

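View pics/cd.png

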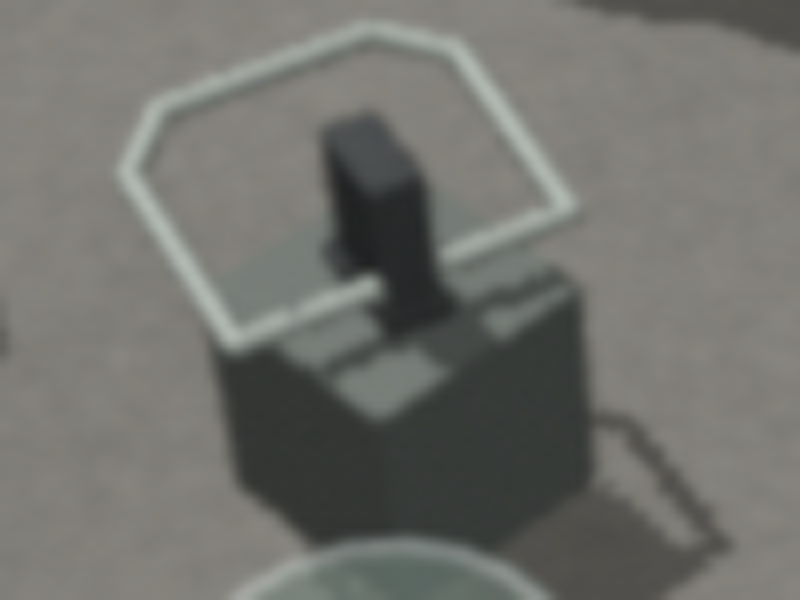

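```bash
python3 - <<'E'
from h import *
c=viewer.read_camera('top');s=viewer.read_camera('scene')
def T(a,b,n):
    p,e=tri([wray(c,a),wray(s,b)]);print(n,np.round(p,4),np.round(e,4))
cb=lambda r,q:(230+r/8,330+q/8); cd=lambda r,q:(190+r*80/600,215+q/8)
ca=lambda r,q:(190+r/8,150+q/8); cc=lambda r,q:(275+r/8,430+q/8)
T(ca(338,434),cc(215,342),'slot'); T(ca(340,430),cc(232,348),'hole')
T(ca(310,538),cc(92,250),'ribcorner')
T(cb(240,335),cd(155,368),'headtop')
T(cb(355,205),cd(345,235),'rod A?');T(cb(135,393),cd(205,575),'rod B')
T(cb(470,360),cd(172,125),'barC');T(cb(240,545),cd(45,455),'barD')
for n,pt,im in [('holder',(269.3,364.4),c),]: print(atz(c,pt,0.03))
for n,pp,z in [('beaker',(213,344.5),.02),('tape',(373.6,380.7),.015),('jar',(278,452),.07)]: print(n,atz(c,pp,z))
print(proj(c,[.3,-.3,0]),proj(c,[.3,-.2,0]),proj(c,[.4,-.3,0]))
E
```

```text
slot [0.5897 0.0231 0.0771] [0.0027 0.0027]
hole [0.5899 0.0248 0.0738] [0.0027 0.0027]
ribcorner [ 5.92e-01 -3.00e-04  9.99e-02] [0.0074 0.0074]
headtop [ 0.5592 -0.2854  0.0926] [0.0009 0.0009]
rod A? [ 0.555  -0.2888  0.0324] [0.0284 0.0284]
rod B [ 0.5716 -0.2686  0.1045] [0.0291 0.0291]
barC [ 0.5294 -0.3255  0.0439] [0.0285 0.0285]
barD [ 0.5486 -0.302   0.1136] [0.0285 0.0285]
[ 0.55297286 -0.2797499   0.03      ]
beaker [ 0.66386488 -0.23514688  0.02      ]
tape [ 0.36287357 -0.3224185   0.015     ]
jar [ 0.54238092 -0.43508266  0.07      ]
[407.14933596 365.8033039 ] [402.78834805 311.99746555] [352.16141917 368.80249219]
```

```bash
python3 - <<'E'
from h import *
c=viewer.read_camera('top');s=viewer.read_camera('scene')
def T(a,b,n):
    p,e=tri([wray(c,a),wray(s,b)]);print(n,np.round(p,4),np.round(e,4));return p
cb=lambda r,q:(230+r/8,330+q/8); cd=lambda r,q:(190+r*80/600,215+q/8)
ca=lambda r,q:(190+r/8,150+q/8); cc=lambda r,q:(275+r/8,430+q/8)
A=T(cb(355,205),cd(205,575),'rod A');B=T(cb(135,393),cd(345,235),'rod B')
C=T(cb(470,360),cd(40,370),'C0'); C2=T(cb(465,432),cd(45,455),'C')
D=T(cb(312,555),cd(110,155),'D');D2=T(cb(240,545),cd(172,125),'D2')
e1=T(ca(321,370),cc(265,440),'slot+y');e2=T(ca(355,500),cc(178,242),'slot-y')
def ang(v): return np.arctan2(v[1],v[0])
print('pin x dir',ang(B-A),ang(A-B),'ring',ang((D+C2-A-B)), 'fork-y',ang(e2-e1),np.linalg.norm(e1-e2))
E
```

```text
rod A [ 0.5349 -0.2589  0.0673] [0.0021 0.0021]
rod B [ 0.5901 -0.2998  0.0644] [0.0016 0.0016]
C0 [ 0.5136 -0.3021  0.0769] [0.0063 0.0063]
C [ 0.51   -0.3037  0.0747] [0.0094 0.0094]
D [ 0.5495 -0.337   0.0772] [0.0013 0.0013]
D2 [ 0.566  -0.3341  0.076 ] [0.0014 0.0014]
slot+y [0.5927 0.0386 0.0763] [0.003 0.003]
slot-y [0.5873 0.0076 0.0755] [0.0024 0.0024]
pin x dir -0.6365022309399928 2.5050904226498005 ring -2.2453471467211767 fork-y -1.7445613837907163 0.031497605419834214
```

```bash
cat >> h.py <<'E'
def plan(target,yawx,n,vmax=0.041):
    """print rows to reach target xyz (world) & tool-x yaw"""
    s=bot.get_state(); p=np.array(s['eef_pos']); Rm=R.from_rotvec(s['orientation']).as_matrix()
    y0=np.arctan2(Rm[1,0],Rm[0,0]); dy=(yawx-y0+np.pi)%(2*np.pi)-np.pi
    d=(np.array(target)-p); nt=max(int(np.ceil(abs(dy)/0.12)),1)
    print('delta',np.round(d,4),'len',np.linalg.norm(d),'dyaw',dy)
    y=y0; X=[];TW=[]
    for i in range(n):
        w=d/n; a=np.array([np.cos(y),np.sin(y)]); b=np.array([np.sin(y),-np.cos(y)])
        X.append([round(float(v)*100,2) for v in (w[:2]@a,w[:2]@b,-w[2])])
        t=dy/nt if i<nt else 0; TW.append(round(-t,3)); y+=t
    print(X);print(TW)
E
python3 - <<'E'
from h import *
plan([.558,-.2855,.2],.935,12)
E
```

```text
delta [ 0.3614  0.2814 -0.0376] len 0.4595538178706817 dyaw 0.6011886113292113
[[3.61, -1.23, 0.31], [3.72, -0.86, 0.31], [3.79, -0.48, 0.31], [3.82, -0.1, 0.31], [3.81, 0.28, 0.31], [3.76, 0.66, 0.31], [3.67, 1.03, 0.31], [3.67, 1.03, 0.31], [3.67, 1.03, 0.31], [3.67, 1.03, 0.31], [3.67, 1.03, 0.31], [3.67, 1.03, 0.31]]
[np.float64(-0.1), np.float64(-0.1), np.float64(-0.1), np.float64(-0.1), np.float64(-0.1), np.float64(-0.1), 0, 0, 0, 0, 0, 0]
```

>>> servo_tool(
  xyz=[
    [3.6, -1.2, 0.3],
    [3.7, -0.9, 0.3],
    [3.8, -0.5, 0.3],
    [3.8, -0.1, 0.3],
    [3.8, 0.3, 0.3],
    [3.8, 0.7, 0.3],
    [3.7, 1.0, 0.3],
    [3.7, 1.0, 0.3],
    [3.7, 1.0, 0.3],
    [3.6, 1.0, 0.3],
  ],
  twist=[-0.1, -0.1, -0.1, -0.1, -0.1, -0.1, 0, 0, 0, 0],
  gripper=-0.5,
)

```text
t: 2.38
eef_pos: [0.4986, -0.3305, 0.2077]
orientation: [2.805, 1.414, 0.0]
force: [-0.7, -0.1, 0.3]
finger_gap: 0.0307
```

>>> servo_tool(
  xyz=[
    [3.7, 1.0, 0.3],
    [0, 0, 0],
    [0, 0, 0],
  ],
  twist=[0, 0, 0],
)

```text
t: 2.63
eef_pos: [0.5285, -0.3065, 0.2041]
orientation: [-2.802, -1.419, 0.001]
force: [0.1, 0.3, 0.4]
finger_gap: 0.0237
```

```bash
python3 - <<'E'
from h import *
s,Rm=st()
c=snap('wrist','w1'); print(c['eye'],R.from_rotvec(c['rotation']).as_matrix().round(3).tolist())
for p in [[.558,-.2855,.096],[.558,-.2855,.058]]: print(proj(c,p,True))
cv2.imwrite('pics/w1c.png',c['img'][:,:,::-1])
E
```

```text
t 2.63 p [ 0.5285 -0.3065  0.2041] F [0.11 0.26 0.43] T [-0.03  0.02  0.04] gap 0.0237
[[ 0.592  0.806 -0.001]
 [ 0.806 -0.592  0.   ]
 [-0.    -0.001 -1.   ]]
[ 0.57366706 -0.24685233  0.35159369] [[0.806, -0.571, -0.157], [-0.592, -0.777, -0.212], [-0.001, 0.264, -0.965]]
[198.05000164 332.34155403]
[190.60354526 330.48219187]
```

View pics/w1.png

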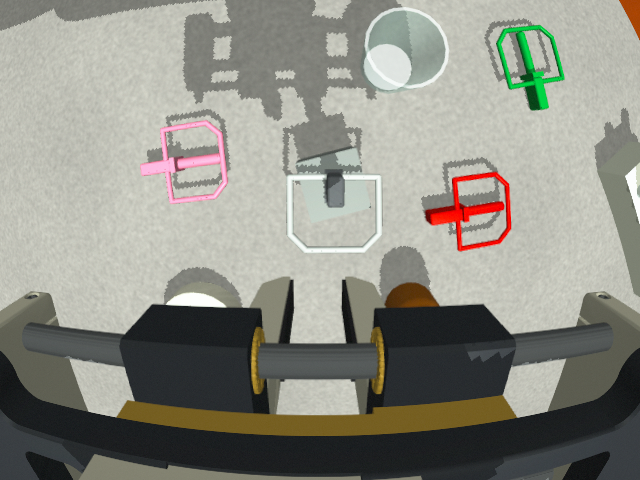

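```bash
python3 - <<'E'
import cv2
t=cv2.imread('pics/w1.png')
cv2.imwrite('pics/w1z.png',cv2.resize(t[140:260,270:400],(780,720)[:2],interpolation=cv2.INTER_CUBIC)[:600])
E
```

```text
(no output)
```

View pics/w1z.png

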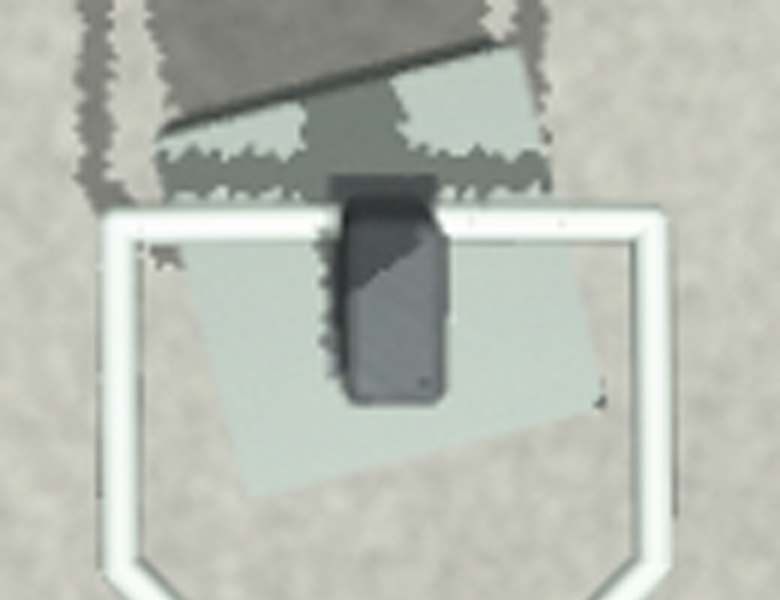

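```bash
python3 - <<'E'
from h import *
c=viewer.read_camera('wrist'); t=viewer.read_camera('top')
s=bot.get_state();Rm=R.from_rotvec(s['orientation']).as_matrix()
px=np.array([.804,-.594]);py=np.array([.594,.804])
h=(140+303/6,270+396/6)
print('head',atz(c,h,.096,True), tri([wray(c,h,True),wray(t,(230+240/8,330+335/8))]))
m=atz(c,(140+224/6,270+385/6),.068,True); print('rod mid',m, m[:2]-py*.008)
a=atz(c,(140+224/6,270+120/6),.068,True);b=atz(c,(140+224/6,270+652/6),.068,True);print(np.arctan2(*(b-a)[1::-1]),np.linalg.norm(b-a))
cb=lambda r,q:(230+r/8,330+q/8)
for w,tt in [((140+224/6,270+120/6),cb(355,205)),((140+224/6,270+652/6),cb(135,393))]: print(tri([wray(c,w,True),wray(t,tt)]))
bar=[atz(c,q,.068,True) for q in [(251,303),(251,367)]];print('bar',bar)
E
```

```text
head [ 0.56222184 -0.28407986  0.096     ] (array([ 0.56169853, -0.2867861 ,  0.08134704]), [np.float64(0.0006448981951477153), np.float64(0.0006448981951476688)])
rod mid [ 0.56591717 -0.27892558  0.068     ] [ 0.56116517 -0.28535758]
-0.6303843764244597 0.06819511160810536
(array([ 0.53740395, -0.26040927,  0.05810911]), [np.float64(0.0012188638292555734), np.float64(0.001218863829255612)])
(array([ 0.59577846, -0.303727  ,  0.04267881]), [np.float64(0.00016729015737300813), np.float64(0.00016729015737307714)])
bar [array([ 0.51141289, -0.31183157,  0.068     ]), array([ 0.55273738, -0.34237337,  0.068     ])]
```

```bash
python3 - <<'E'
from h import *
plan([.5605,-.285,.14],.938,3)
E
```

```text
delta [ 0.0339  0.024  -0.0647] len 0.07690272591398319 dyaw 0.004941642604081586
[[1.32, 0.43, 2.16], [1.31, 0.44, 2.16], [1.31, 0.44, 2.16]]
[np.float64(-0.005), 0, 0]
```

>>> servo_tool(
  xyz=[
    [1.3, 0.4, 2.2],
    [1.3, 0.4, 2.2],
    [1.3, 0.5, 2.1],
    [0, 0, 0],
  ],
  twist=[0, 0, 0, 0],
)

```text
t: 3.12
eef_pos: [0.5589, -0.2833, 0.1347]
orientation: [-2.801, -1.41, 0.005]
force: [-0.5, -0.1, -1.5]
finger_gap: 0.0235
```

```bash
python3 - <<'E'
from h import *
s,Rm=st()
c=snap('wrist','w2')
cv2.imwrite('pics/w2z.png',cv2.resize(c['img'][150:350,220:420,::-1],(600,600),interpolation=cv2.INTER_CUBIC))
p=np.array(s['eef_pos'])
for dz in [0,.019]: print(proj(c,p-[0,0,dz],True))
E
```

```text
t 3.12 p [ 0.5589 -0.2833  0.1347] F [-0.54 -0.07 -1.53] T [-0.06 -0.   -0.03] gap 0.0235
[[ 0.596  0.803 -0.005]
 [ 0.803 -0.596  0.004]
 [ 0.    -0.007 -1.   ]]
[314.17026588 315.09350773]
[296.65745584 315.56923626]
```

View pics/w2z.png

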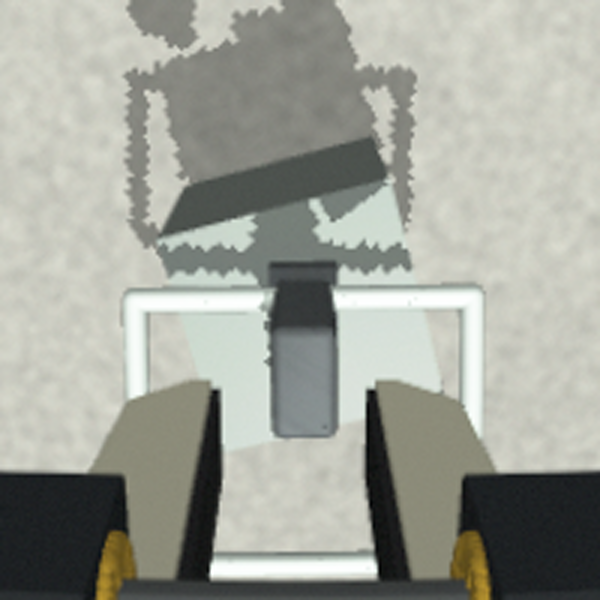

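```bash
python3 - <<'E'
from h import *
c=viewer.read_camera('wrist'); s,Rm=st();p=np.array(s['eef_pos'])
q=atz(c,(277,321.7),.096,True); print(q,(Rm.T@(q-p))*100)
w1=None
# triangulate with earlier view
a=wray(c,(277,321.7),True)
o2=np.array([0.57366706,-0.24685233,0.35159369])
R2=np.array([[0.806,-0.571,-0.157],[-0.592,-0.777,-0.212],[-0.001,0.264,-0.965]])
x=(336-c['cx'])/c['fx'];y=(190.5-c['cy'])/c['fy'];th=np.hypot(x,y);d=R2@np.array([x/th*np.sin(th),y/th*np.sin(th),np.cos(th)])
print(tri([a,(o2,d)]))
plan([q[0],q[1],.092],.938,1)
E
```

```text
t 3.22 p [ 0.5595 -0.2853  0.1391] F [ 0.25 -0.18  1.23] T [-0.11 -0.02  0.02] gap 0.0234
[[ 0.596  0.803 -0.002]
 [ 0.803 -0.596  0.001]
 [-0.001 -0.002 -1.   ]]
[ 0.56249493 -0.28475629  0.096     ] [0.22400087 0.21242366 4.3101026 ]
(array([ 0.56276285, -0.28380198,  0.09543956]), [np.float64(0.001123508975773691), np.float64(0.0011235089757738565)])
delta [ 0.003   0.0006 -0.0471] len 0.04720256800694946 dyaw 0.0051061043216620305
[[0.22, 0.2, 4.71]]
[np.float64(-0.005)]
```

>>> servo_tool(
  xyz=[
    [0.2, 0.2, 1.0],
    [0.0, 0.0, 1.9],
    [0, 0, 1.8],
    [0, 0, 0],
  ],
  twist=[-0.005, 0, 0, 0],
)

```text
t: 3.55
eef_pos: [0.5622, -0.2846, 0.0907]
orientation: [-2.801, -1.419, 0.002]
force: [-0.5, 0.3, -1.5]
finger_gap: 0.0232
```

>>> servo_tool(
  xyz=[
    [0, 0, 0],
    [0, 0, 0],
    [0, 0, 0],
  ],
  twist=[0, 0, 0],
  gripper=-1,
  force=20,
)

```text
t: 3.8
eef_pos: [0.5634, -0.2845, 0.0938]
orientation: [-2.802, -1.421, 0.0]
force: [-4.7, 1.3, 0.4]
finger_gap: 0.0123
```

```bash
python3 - <<'E'
from h import *
s,Rm=st()
c=snap('wrist','w3')
cv2.imwrite('pics/w3z.png',cv2.resize(c['img'][150:350,220:420,::-1],(600,600),interpolation=cv2.INTER_CUBIC))
E
```

```text
t 3.8 p [ 0.5634 -0.2845  0.0938] F [-4.73  1.27  0.39] T [ 0.47  1.02 -0.  ] gap 0.0123
[[ 0.591  0.807 -0.   ]
 [ 0.807 -0.591  0.   ]
 [-0.    -0.    -1.   ]]
```

View pics/w3z.png

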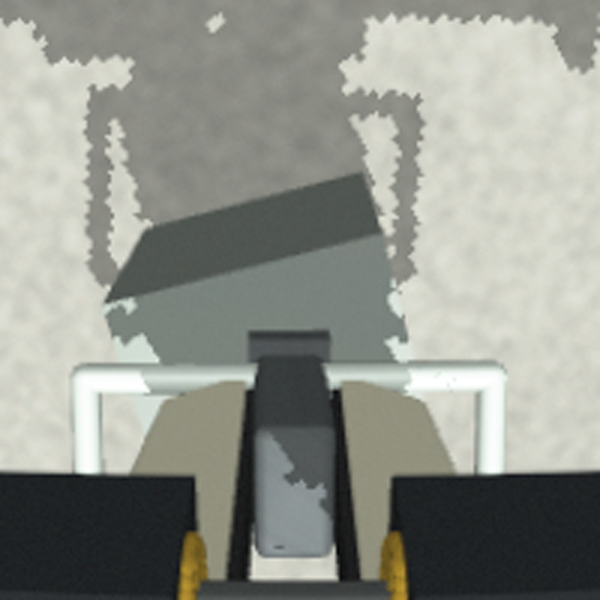

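>>> servo_tool(
  xyz=[
    [0, 0, -2.0],
    [0, 0, -3.0],
    [0, 0, -3.0],
    [0, 0, -3.0],
    [0, 0, 0],
  ],
  twist=[0, 0, 0, 0, 0],
)

```text
t: 4.27
eef_pos: [0.5671, -0.2863, 0.2121]
orientation: [2.792, 1.416, 0.011]
force: [1.8, -0.4, -0.2]
finger_gap: 0.0119
```

```bash
python3 - <<'E'
from h import *
s,Rm=st()
c=snap('wrist','w4')
cv2.imwrite('pics/w4z.png',cv2.resize(c['img'][150:350,220:420,::-1],(600,600),interpolation=cv2.INTER_CUBIC))
plan([.5845,.005,.19],1.40,8)
E
```

```text
t 4.27 p [ 0.5671 -0.2863  0.2121] F [ 1.75 -0.42 -0.18] T [-0.02 -0.12 -0.  ] gap 0.0119
[[ 0.591  0.807  0.011]
 [ 0.807 -0.591 -0.007]
 [ 0.001  0.013 -1.   ]]
delta [ 0.0181  0.2909 -0.019 ] len 0.2920738190893299 dyaw 0.4611381982193006
[[3.07, -1.97, 0.24], [3.27, -1.6, 0.24], [3.44, -1.21, 0.24], [3.55, -0.81, 0.24], [3.62, -0.39, 0.24], [3.62, -0.39, 0.24], [3.62, -0.39, 0.24], [3.62, -0.39, 0.24]]
[np.float64(-0.115), np.float64(-0.115), np.float64(-0.115), np.float64(-0.115), 0, 0, 0, 0]
```

View pics/w4z.png

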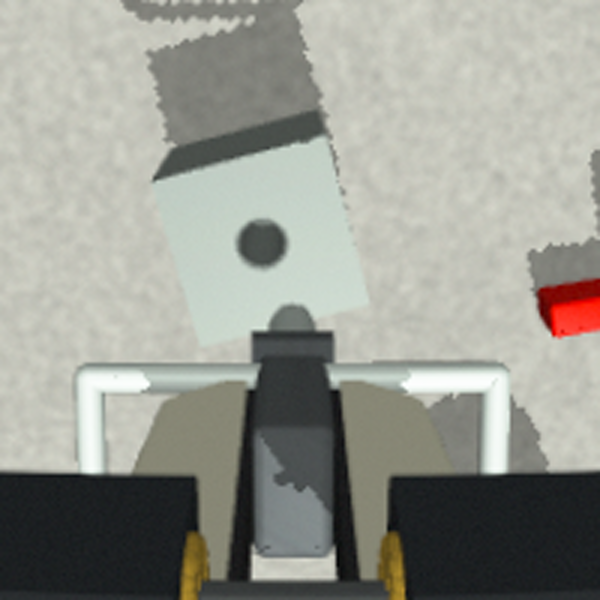

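>>> servo_tool(
  xyz=[
    [3.0, -2.0, 0.2],
    [3.2, -1.6, 0.2],
    [3.4, -1.2, 0.2],
    [3.5, -0.8, 0.2],
    [3.5, -0.4, 0.2],
    [3.5, -0.4, 0.2],
    [3.5, -0.4, 0.2],
    [3, -0.4, 0.2],
  ],
  twist=[-0.115, -0.115, -0.115, -0.115, 0, 0, 0, 0],
)

```text
t: 4.98
eef_pos: [0.5785, -0.0026, 0.1858]
orientation: [-2.403, -2.023, 0.0]
force: [0.5, -1.1, -1.9]
finger_gap: 0.0117
```

>>> servo_tool(
  xyz=[
    [0, 0, 0],
    [0, 0, 0],
    [0, 0, 0],
  ],
  twist=[0, 0, 0],
)

```text
t: 5.23
eef_pos: [0.5787, -0.0052, 0.1861]
orientation: [-2.403, -2.023, 0.001]
force: [1.0, -0.2, -1.7]
finger_gap: 0.0118
```

```bash
python3 - <<'E'
from h import *
s,Rm=st()
c=snap('wrist','w5')
print(c['eye'],c['rotation'])
cv2.imwrite('pics/w5z.png',cv2.resize(c['img'][60:260,220:420,::-1],(600,600),interpolation=cv2.INTER_CUBIC))
for d in models.spot_point('wrist','fork_slot'): print(d, atz(c,d['pixel'],.08,True))
for t in ['pin_tip','pin']: 
  for d in models.spot_point('wrist',t)[:2]:print(t,d['pixel'],d['confidence'])
E
```

```text
t 5.23 p [ 0.5787 -0.0052  0.1861] F [ 0.97 -0.22 -1.69] T [-0.04 -0.03  0.  ] gap 0.0118
[[ 0.171  0.985 -0.001]
 [ 0.985 -0.171 -0.   ]
 [-0.001 -0.001 -1.   ]]
[0.59313777 0.06768424 0.33347565] [ 2.86435999 -0.24651192 -0.03405726]
{'pixel': [202.1, 327.4], 'confidence': 0.95} [0.59249112 0.02407086 0.08      ]
pin_tip [256.4, 314.4] 0.64
pin_tip [398.3, 530.5] 0.61
pin [293.1, 410.6] 0.8
pin [420.9, 516.7] 0.62
```

View pics/w5.png

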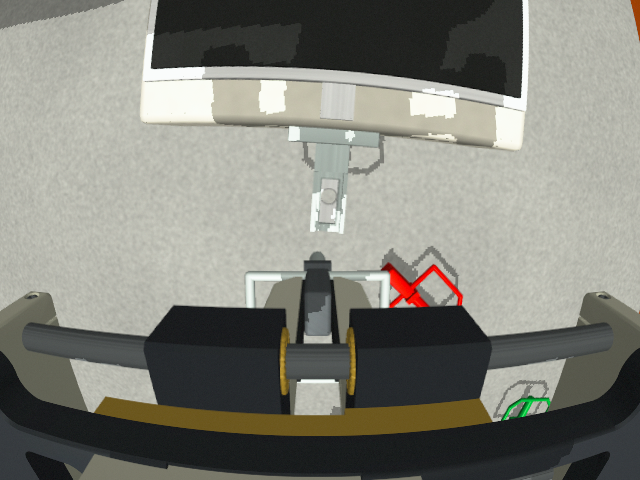

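View pics/w5z.png

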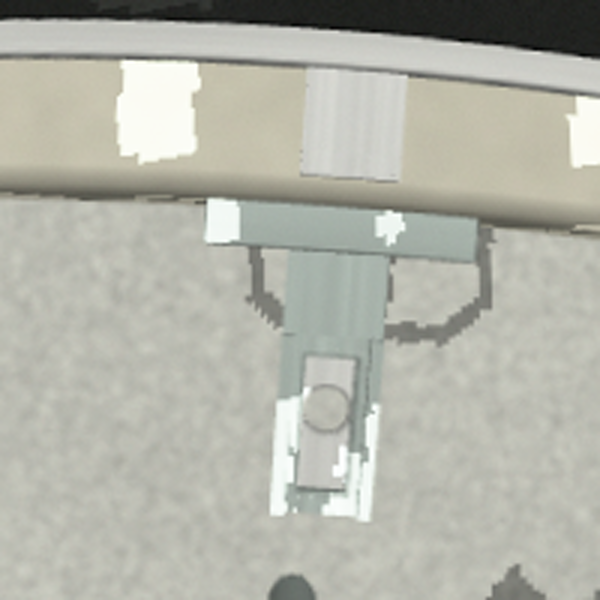

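```bash
python3 - <<'E'
from h import *
c=viewer.read_camera('wrist')
f=lambda r,q:(60+r/3,220+q/3)
W=lambda r,q,z=.08: atz(c,f(r,q),z,True)
def ang(a,b): d=b-a; return np.arctan2(d[1],d[0]),np.linalg.norm(d)
L=[W(353,305),W(488,298)];Rr=[W(355,358),W(490,347)]
print('slot L',ang(L[1],L[0]),'R',ang(Rr[1],Rr[0]),'w',ang(L[0],Rr[0]),ang(L[1],Rr[1]))
print('center',(L[0]+L[1]+Rr[0]+Rr[1])/4)
print('rib outer',ang(W(514,271,.084),W(400,277,.084)),ang(W(520,367,.084),W(338,384,.084)))
print('fork side upper', ang(W(335,284),W(252,288)),ang(W(335,386),W(252,388)))
print('bracket',ang(W(243,206,.09),W(260,475,.09)))
print('box edge',ang(atz(c,(122,141),.1,True),atz(c,(150,521),.1,True)), 'black',ang(atz(c,(68,150),.114,True),atz(c,(98,525),.114,True)))
h=W(408,326,.074);print('hole',h)
print('end',W(518,320))
E
```

```text
slot L (np.float64(1.3472700286910857), np.float64(0.031667921384586864)) R (np.float64(1.3270921091861343), np.float64(0.03176289344178139)) w (np.float64(-0.20834218109132377), np.float64(0.012111465509195986)) (np.float64(-0.21520955044616172), np.float64(0.011469600388869286))
center [0.59419591 0.02373326 0.08      ]
rib outer (np.float64(1.3415793892899917), np.float64(0.02663300437125311)) (np.float64(1.3196775334670479), np.float64(0.042342373981638336))
fork side upper (np.float64(1.348258287768446), np.float64(0.01898500788383472)) (np.float64(1.3829503136776262), np.float64(0.019014700427595933))
bracket (np.float64(-0.2304540981353601), np.float64(0.058727083116270506))
box edge (np.float64(-0.2409173204734908), np.float64(0.25950261457572277)) black (np.float64(-0.24038328595287106), np.float64(0.23951805583281516))
hole [0.59454364 0.02609854 0.074     ]
end [0.58877456 0.00151045 0.08      ]
```

```bash
python3 - <<'E'
from h import *
im=cv2.imread('pics/w5.png')
cv2.imwrite('pics/w5h.png',cv2.resize(im[240:350,230:410],(792,484),interpolation=cv2.INTER_CUBIC))
s,Rm=st();p=np.array(s['eef_pos'])
c=viewer.read_camera('wrist')
q=atz(c,(256.4,314.4),p[2]-.079,True);print('tip rel tool mm',Rm.T@(q-p)*1000)
for name,dz in [('head',.003),('tip',-.079),('col',-.03)]: print(name,proj(c,p+[0,0,dz],True))
E
```

```text
t 5.48 p [ 0.5791 -0.0061  0.1866] F [ 0.72  1.13 -0.99] T [-0.06 -0.09 -0.01] gap 0.0124
[[ 0.173  0.985  0.   ]
 [ 0.985 -0.173 -0.   ]
 [-0.     0.    -1.   ]]
tip rel tool mm [ 0.61812306 -0.20898902 78.99991895]
head [315.96429246 313.50510288]
tip [257.30456519 314.71896704]
col [286.80684242 314.10386571]
```

View pics/w5h.png

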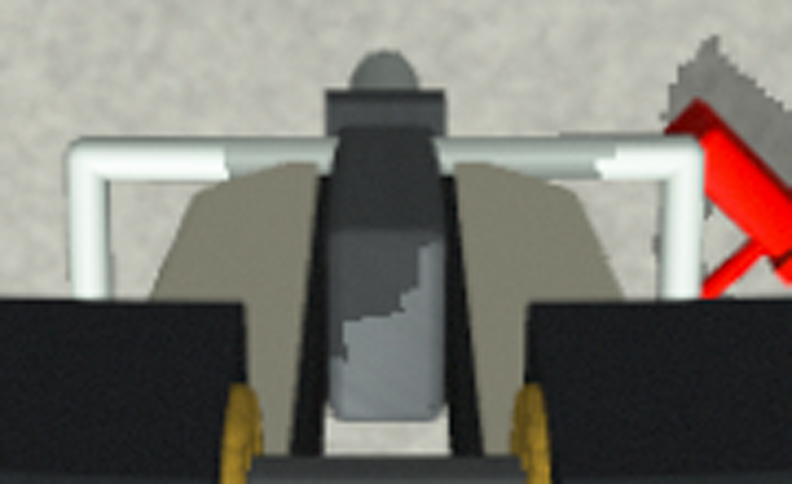

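```bash
python3 - <<'E'
from h import *
plan([.5929,.0264,.170],1.332,3)
E
```

```text
delta [ 0.0138  0.0323 -0.0166] len 0.03886840583002582 dyaw -0.06532906720277332
[[1.14, 0.27, 0.55], [1.15, 0.19, 0.55], [1.15, 0.19, 0.55]]
[np.float64(0.065), 0, 0]
```

>>> servo_tool(
  xyz=[
    [1.15, 0.3, 0.0],
    [1.15, 0.2, 0.7],
    [1.15, 0.2, 0.9],
    [0, 0, 0],
    [0, 0, 0],
    [0, 0, 0],
  ],
  twist=[0.065, 0, 0, 0, 0, 0],
)

```text
t: 6.03
eef_pos: [0.5929, 0.0274, 0.17]
orientation: [-2.467, -1.945, 0.002]
force: [0.6, 0.2, -1.3]
finger_gap: 0.0121
```

```bash
python3 - <<'E'
from h import *
s,Rm=st()
c=snap('wrist','w6')
cv2.imwrite('pics/w6z.png',cv2.resize(c['img'][190:340,230:410,::-1],(720,600),interpolation=cv2.INTER_CUBIC))
c=snap('scene','s6')
cv2.imwrite('pics/s6z.png',cv2.resize(c['img'][220:340,420:560,::-1],(700,600),interpolation=cv2.INTER_CUBIC))
s,Rm=st()
E
```

```text
t 6.03 p [0.5929 0.0274 0.17  ] F [ 0.6   0.16 -1.33] T [-0.05 -0.12  0.06] gap 0.0121
[[ 0.233  0.972 -0.001]
 [ 0.972 -0.233 -0.   ]
 [-0.    -0.001 -1.   ]]
t 6.13 p [0.5933 0.0271 0.1708] F [-0.49  0.82 -0.55] T [-0.08 -0.04  0.  ] gap 0.0119
[[ 0.234  0.972  0.   ]
 [ 0.972 -0.234 -0.   ]
 [-0.     0.    -1.   ]]
```

View pics/w6z.png

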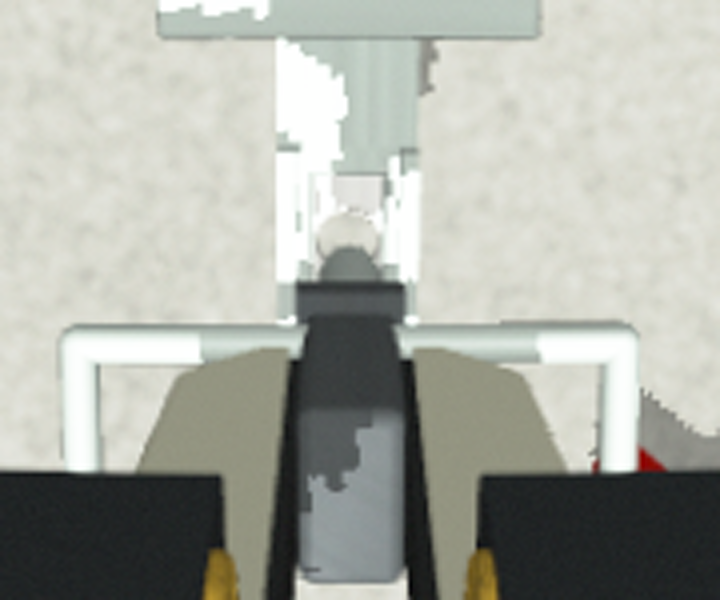

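View pics/s6z.png

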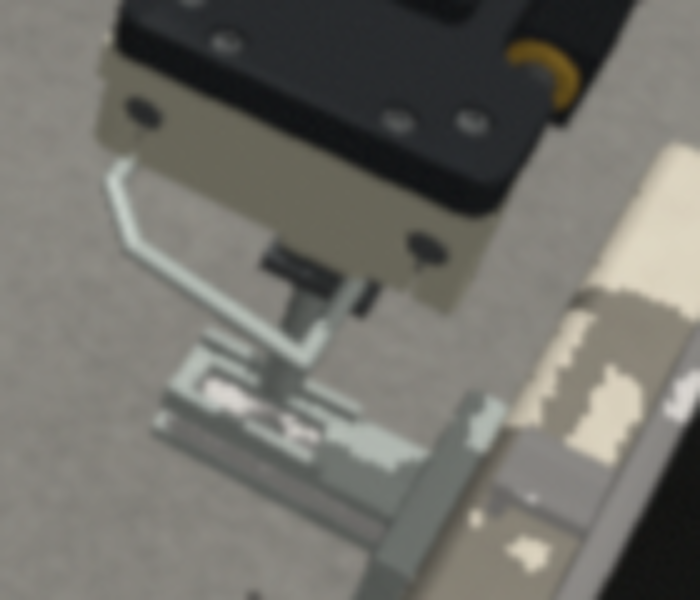

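```bash
python3 - <<'E'
from h import *
c=viewer.read_camera('wrist');s,Rm=st();p=np.array(s['eef_pos'])
f=lambda r,q:(190+r/4,230+q/4)
for r in (208,): q=atz(c,f(r,349.5),.074,True); print('hole far edge',Rm.T@(q-p)*1000)
q=atz(c,f(236,349.5),.074,True); print('hole mid',Rm.T@(q-p)*1000)
q=atz(c,f(173,360),.08,True); print('slot end',Rm.T@(q-p)*1000)
for z in (.091,.093):q=atz(c,f(248,350),z,True); print('tip front',Rm.T@(q-p)*1000)
q=atz(c,f(285,350),p[2]-.035+.005,True); print('collar front top',Rm.T@(q-p)*1000)
E
```

```text
t 6.18 p [0.5933 0.027  0.1709] F [ 0.1   0.4  -2.56] T [ 0.01 -0.08 -0.02] gap 0.0122
[[ 0.235  0.972  0.   ]
 [ 0.972 -0.235 -0.   ]
 [-0.     0.    -1.   ]]
hole far edge [ 5.30781008  1.51947934 96.92674197]
hole mid [ 0.31433651  1.51867835 96.9269638 ]
slot end [13.01882428  3.25805829 90.92711327]
tip front [ 3.45719758  1.59996149 79.92685594]
tip front [ 4.08075383  1.59944565 77.92682782]
collar front top [14.14355773  1.58680179 30.00002578]
```

>>> servo_tool(
  xyz=[
    [0, 0, 0.4],
    [0, 0, 0.4],
    [0, 0, 0.3],
    [0, 0, 0.2],
    [0, 0, 0.1],
    [0, 0, 0],
  ],
  twist=[0, 0, 0, 0, 0, 0],
)

```text
t: 6.68
eef_pos: [0.5929, 0.0273, 0.1561]
orientation: [-2.468, -1.943, 0.001]
force: [0.2, -0.0, -1.8]
finger_gap: 0.0117
```

>>> servo_tool(
  xyz=[
    [0, 0, 0.1],
    [0, 0, 0.1],
    [0, 0, 0],
  ],
  twist=[0, 0, 0],
)

```text
t: 6.93
eef_pos: [0.5932, 0.0274, 0.1545]
orientation: [-2.468, -1.943, 0.0]
force: [0.2, 0.5, -2.9]
finger_gap: 0.0121
```

>>> servo_tool(
  xyz=[
    [0, 0, 0.1],
    [0, 0, 0.1],
    [0, 0, 0],
  ],
  twist=[0, 0, 0],
)

```text
t: 7.18
eef_pos: [0.5931, 0.0273, 0.1524]
orientation: [-2.468, -1.943, 0.0]
force: [-0.3, -0.1, -1.9]
finger_gap: 0.0121
```

>>> servo_tool(
  xyz=[
    [0, 0, 0.1],
    [0, 0, 0.1],
    [0, 0, 0],
  ],
  twist=[0, 0, 0],
)

```text
t: 7.43
eef_pos: [0.5931, 0.0273, 0.1503]
orientation: [-2.468, -1.943, 0.001]
force: [0.2, 0.4, -1.4]
finger_gap: 0.0123
```

>>> servo_tool(
  xyz=[
    [0, 0, 0.1],
    [0, 0, 0.1],
    [0, 0, 0],
  ],
  twist=[0, 0, 0],
)

```text
t: 7.68
eef_pos: [0.593, 0.0273, 0.1483]
orientation: [-2.468, -1.943, 0.001]
force: [-0.7, -0.2, -0.2]
finger_gap: 0.0114
```

>>> servo_tool(
  xyz=[
    [0, 0, 0.1],
    [0, 0, 0.1],
    [0, 0, 0],
  ],
  twist=[0, 0, 0],
)

```text
t: 7.93
eef_pos: [0.5931, 0.0273, 0.1463]
orientation: [-2.468, -1.943, 0.0]
force: [-1.3, -0.1, -2.1]
finger_gap: 0.0117
```

>>> servo_tool(
  xyz=[
    [0, 0, 0.15],
    [0, 0, 0.15],
    [0, 0, 0.15],
    [0, 0, 0.15],
    [0, 0, 0],
  ],
  twist=[0, 0, 0, 0, 0],
)

```text
t: 8.35
eef_pos: [0.593, 0.0273, 0.1401]
orientation: [-2.468, -1.943, 0.001]
force: [-1.5, -0.3, -2.9]
finger_gap: 0.0119
```

>>> servo_tool(
  xyz=[
    [0, 0, 0.2],
    [0, 0, 0.2],
    [0, 0, 0.2],
    [0, 0, 0.2],
    [0, 0, 0],
  ],
  twist=[0, 0, 0, 0, 0],
)

```text
t: 8.77
eef_pos: [0.593, 0.0273, 0.132]
orientation: [-2.468, -1.943, 0.001]
force: [-2.0, -1.3, -2.3]
finger_gap: 0.0122
```

>>> servo_tool(
  xyz=[
    [0, -0.03, 0.2],
    [0, 0, 0.2],
    [0, 0, 0.2],
    [0, 0, 0.2],
    [0, 0, 0.2],
    [0, 0, 0],
  ],
  twist=[0, 0, 0, 0, 0, 0],
)

```text
t: 9.27
eef_pos: [0.5928, 0.0274, 0.1221]
orientation: [-2.468, -1.943, 0.0]
force: [-2.1, 0.1, -2.2]
finger_gap: 0.0116
```

>>> servo_tool(
  xyz=[
    [0, 0, 0.1],
    [0, 0, 0.1],
    [0, 0, 0],
  ],
  twist=[0, 0, 0],
)

```text
t: 9.52
eef_pos: [0.5929, 0.0274, 0.1205]
orientation: [-2.468, -1.943, 0.0]
force: [-1.6, -0.9, -1.3]
finger_gap: 0.0119
```

>>> servo_tool(
  xyz=[
    [0, 0, 0.1],
    [0, 0, 0.1],
    [0, 0, 0],
  ],
  twist=[0, 0, 0],
)

```text
t: 9.77
eef_pos: [0.5929, 0.0274, 0.1184]
orientation: [-2.468, -1.943, 0.0]
force: [-1.7, -1.2, -1.7]
finger_gap: 0.0117
```

>>> servo_tool(
  xyz=[
    [0, 0, 0.1],
    [0, 0, 0.1],
    [0, 0, 0],
  ],
  twist=[0, 0, 0],
)

```text
t: 10.02
eef_pos: [0.5929, 0.0274, 0.1164]
orientation: [-2.468, -1.943, 0.0]
force: [-1.8, -3.1, -1.9]
finger_gap: 0.0122
```

>>> servo_tool(
  xyz=[
    [0, 0, 0.05],
    [0, 0, 0.05],
    [0, 0, 0],
  ],
  twist=[0, 0, 0],
)

```text
t: 10.27
eef_pos: [0.5929, 0.0274, 0.1156]
orientation: [2.468, 1.943, -0.0]
force: [-2.0, -0.9, -0.2]
finger_gap: 0.0117
```

>>> servo_tool(
  xyz=[
    [0, 0, 0.05],
    [0, 0, 0.05],
    [0, 0, 0],
  ],
  twist=[0, 0, 0],
)

```text
t: 10.52
eef_pos: [0.593, 0.0274, 0.1156]
orientation: [2.468, 1.943, 0.0]
force: [-6.3, -1.2, 5.8]
finger_gap: 0.0119
```

>>> servo_tool(
  xyz=[
    [0, 0, 0.05],
    [0, 0, 0.0],
    [0, 0, 0],
  ],
  twist=[0, 0, 0],
)

```text
t: 10.77
eef_pos: [0.5931, 0.0274, 0.1155]
orientation: [2.468, 1.943, 0.0]
force: [-7.7, -2.0, 9.3]
finger_gap: 0.0119
```

```bash
python3 - <<'E'
from h import *
c=snap('wrist','w7')
cv2.imwrite('pics/w7z.png',cv2.resize(c['img'][190:340,230:410,::-1],(720,600),interpolation=cv2.INTER_CUBIC))
c=snap('scene','s7')
cv2.imwrite('pics/s7z.png',cv2.resize(c['img'][220:340,420:560,::-1],(700,600),interpolation=cv2.INTER_CUBIC))
s,Rm=st()
E
```

```text
t 10.87 p [0.5931 0.0274 0.1155] F [-7.53 -1.14  9.52] T [-0.3   1.45  0.07] gap 0.0119
[[ 0.235  0.972  0.   ]
 [ 0.972 -0.235 -0.   ]
 [ 0.     0.    -1.   ]]
```

View pics/w7z.png

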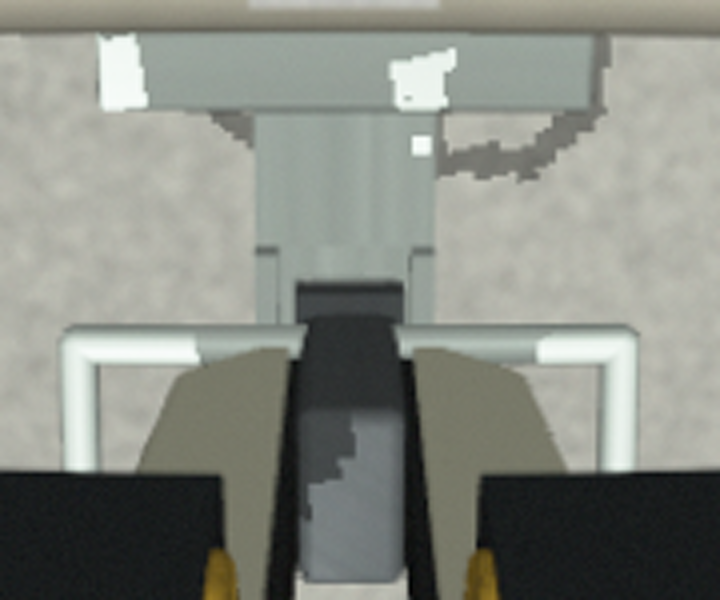

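View pics/s7z.png

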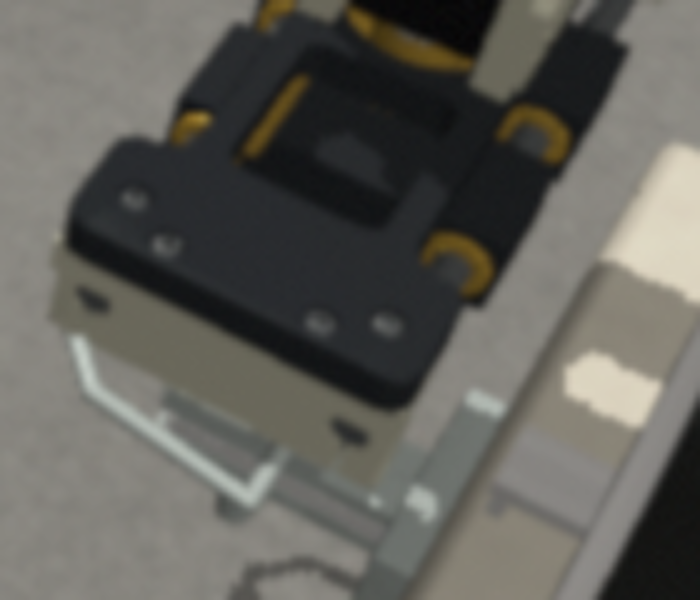

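>>> servo_tool(
  xyz=[
    [0, -0.04, -0.05],
    [0, -0.03, 0],
    [0, 0, 0],
    [0, 0, 0],
  ],
  twist=[0, 0, 0, 0],
)

```text
t: 11.2
eef_pos: [0.5929, 0.0274, 0.1155]
orientation: [2.468, 1.943, 0.002]
force: [-3.1, -1.8, 6.0]
finger_gap: 0.0117
```

>>> servo_tool(
  xyz=[
    [0, 0, 0.05],
    [0, 0, 0],
    [0, 0, 0],
  ],
  twist=[0, 0, 0],
)

```text
t: 11.45
eef_pos: [0.5929, 0.0274, 0.1155]
orientation: [2.468, 1.942, 0.002]
force: [-5.4, -1.5, 10.0]
finger_gap: 0.012
```

>>> servo_tool(
  xyz=[
    [0, 0, -0.1],
    [0, 0, 0],
  ],
  twist=[0, 0],
)

```text
t: 11.62
eef_pos: [0.5928, 0.0275, 0.1156]
orientation: [2.468, 1.943, 0.001]
force: [-2.4, -1.5, 4.6]
finger_gap: 0.0116
```

>>> servo_tool(
  xyz=[
    [0, 0, 0],
    [0, 0, 0],
    [0, 0, 0],
  ],
  twist=[0, 0, 0],
  gripper=-0.55,
)

```text
t: 11.87
eef_pos: [0.5924, 0.0278, 0.1149]
orientation: [-2.468, -1.943, -0.001]
force: [0.7, 0.5, 0.1]
finger_gap: 0.0205
```

>>> servo_tool(
  xyz=[
    [0, 0, -2],
    [0, 0, -3],
    [0, 0, -3],
    [-1.5, 0, -1],
    [-2, 0, 0],
    [0, 0, 0],
    [0, 0, 0],
  ],
  twist=[0, 0, 0, 0, 0, 0, 0],
)

```text
t: 12.45
eef_pos: [0.584, -0.0069, 0.2051]
orientation: [-2.47, -1.941, -0.001]
force: [0.1, 0.6, 0.6]
finger_gap: 0.0209
```

```bash
python3 - <<'E'
from h import *
s,Rm=st()
c=snap('wrist','w8')
cv2.imwrite('pics/w8z.png',cv2.resize(c['img'][130:310,210:430,::-1],(733,600),interpolation=cv2.INTER_CUBIC))
c=snap('scene','s8')
cv2.imwrite('pics/s8z.png',cv2.resize(c['img'][220:340,420:560,::-1],(700,600),interpolation=cv2.INTER_CUBIC))
E
```

```text
t 12.45 p [ 0.584  -0.0069  0.2051] F [0.15 0.61 0.64] T [-0.03 -0.05 -0.02] gap 0.0209
[[ 0.236  0.972  0.   ]
 [ 0.972 -0.236  0.   ]
 [ 0.     0.    -1.   ]]
```

View pics/w8z.png

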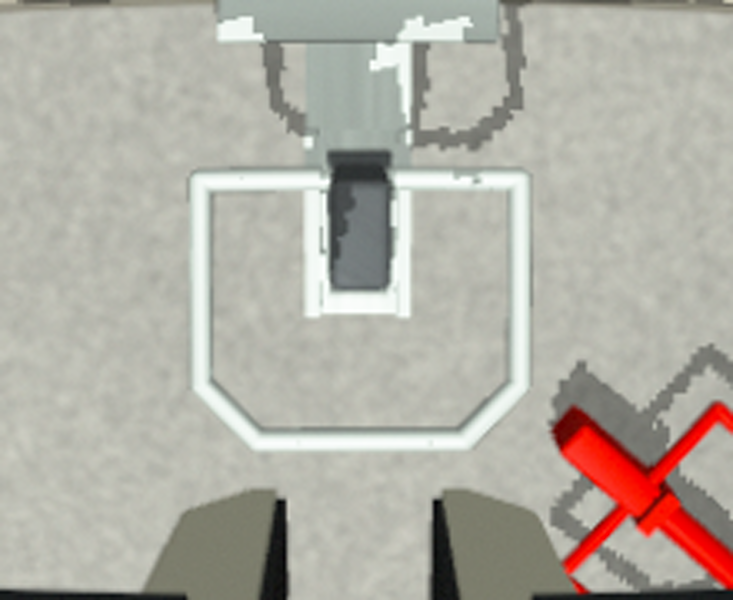

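View pics/s8z.png

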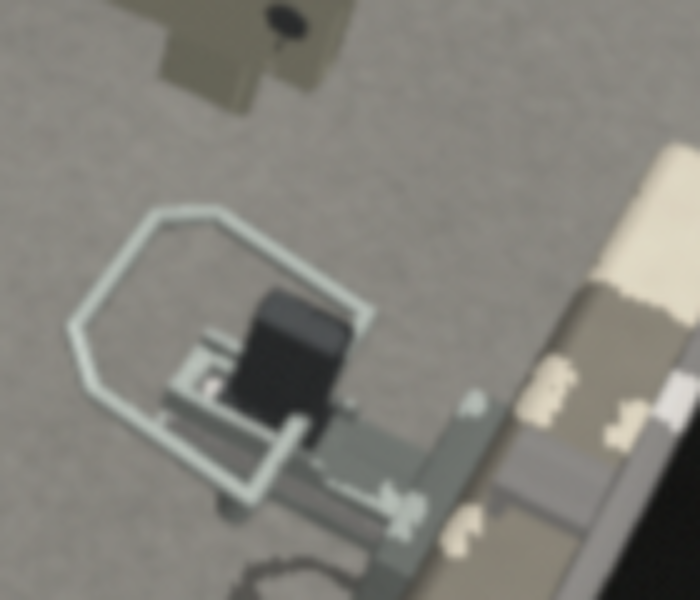

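```bash
python3 - <<'E'
from h import *
c=viewer.read_camera('wrist');s,Rm=st();p=np.array(s['eef_pos'])
f=lambda r,q:(130+r*.3,210+q*.3)
def W(r,q,z): return Rm[:,:2].T@(atz(c,f(r,q),z,True)-np.array([.593,.0274,0]))*1000
print('rod',W(180,358,.09),'head top mid',W((178+290)/2,360,.118),'collar front',W(152,360,.085))
for z in (.08,.09,.1): print('bar',z,W(438,360,z))
print('fork end',W(314,358,.08), 'ribs',W(300,313,.084),W(300,404,.084))
print('bar ends',W(438,258,.09),W(438,465,.09),'rod ends',W(180,200,.09),W(180,520,.09))
E
```

```text
t 12.6 p [ 0.5838 -0.0058  0.2043] F [-0.44  0.2   0.44] T [-0.1  -0.01  0.  ] gap 0.0206
[[ 0.235  0.972 -0.001]
 [ 0.972 -0.235  0.001]
 [ 0.    -0.001 -1.   ]]
rod [8.38440743 0.35995768] head top mid [1.3312713  0.72166103] collar front [13.88891968  0.79824565]
bar 0.08 [-52.59403148   0.77353274]
bar 0.09 [-49.19950018   0.75461207]
bar 0.1 [-45.80496887   0.7356914 ]
fork end [-23.14936942   0.33640367] ribs [-19.03053979  -9.62386012] [-19.04493517  10.52110586]
bar ends [-49.22355516 -22.05203221] [-49.25826025  24.23856594] rod ends [  8.62505689 -33.33668493] [ 8.58067236 34.91278457]
```

>>> servo_tool(
  xyz=[
    [-1.4, 0.05, 2.6],
    [0, 0, 2.6],
    [0, 0, 2.0],
    [0, 0, 0.4],
    [0, 0, 0],
    [0, 0, 0],
  ],
  twist=[0, 0, 0, 0, 0, 0],
  gripper=-0.31,
)

```text
t: 13.1
eef_pos: [0.5815, -0.0197, 0.1297]
orientation: [-2.468, -1.944, -0.0]
force: [-0.3, -0.1, 0.3]
finger_gap: 0.0319
```

```bash
cat >> h.py <<'E'
def rel():
    s=bot.get_state(); Rm=R.from_rotvec(s['orientation']).as_matrix(); d=np.array(s['eef_pos'])-[.5923,.0276,0]
    print('X %.1f Y %.1f z %.1f mm'%(Rm[:,0]@d*1000-0*0,Rm[:,1]@d*1000,s['eef_pos'][2]*1000),'F',np.round(s['force'],1),'t',round(s['t'],2),'gap',round(s['finger_gap'],4))
E
python3 - <<'E'
from h import *
rel()
c=snap('scene','s9')
cv2.imwrite('pics/s9z.png',cv2.resize(c['img'][220:340,420:560,::-1],(700,600),interpolation=cv2.INTER_CUBIC))
c=snap('wrist','w9')
cv2.imwrite('pics/w9z.png',cv2.resize(c['img'][150:350,200:440,::-1],(720,600),interpolation=cv2.INTER_CUBIC))
E
```

```text
X -48.5 Y 0.6 z 129.7 mm F [-0.3 -0.1  0.3] t 13.1 gap 0.0319
```

View pics/s9z.png

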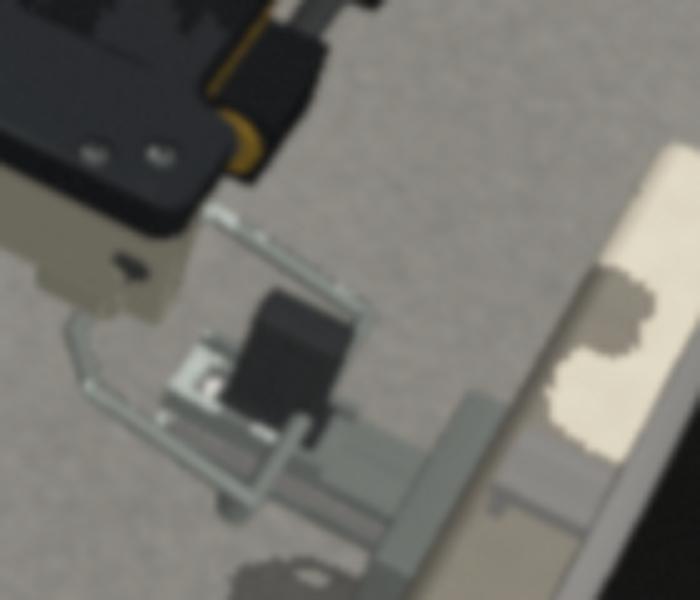

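View pics/w9z.png

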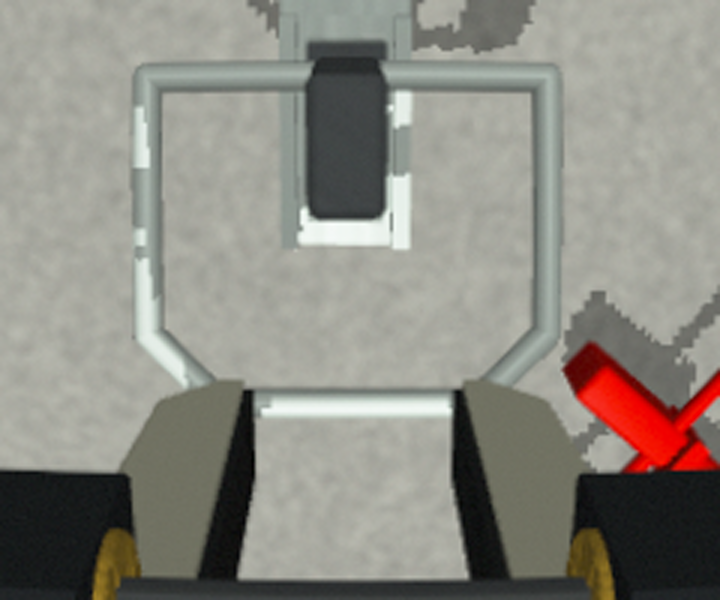

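>>> servo_tool(
  xyz=[
    [0, -0.05, 0.8],
    [0, 0, 0.8],
    [0, 0, 0.7],
    [0, 0, 0],
  ],
  twist=[0, 0, 0, 0],
)

```text
t: 13.53
eef_pos: [0.5795, -0.0199, 0.1039]
orientation: [-2.467, -1.942, 0.003]
force: [0.7, -0.7, -0.1]
finger_gap: 0.0319
```

>>> servo_tool(
  xyz=[
    [0.1, 0, 0.55],
    [0.1, 0, 0.55],
    [0.2, 0, 0.55],
    [0.2, 0, 0.5],
    [0, 0, 0],
  ],
  twist=[0, 0, 0, 0, 0],
)

```text
t: 13.95
eef_pos: [0.5814, -0.0137, 0.0831]
orientation: [-2.467, -1.943, 0.002]
force: [0.2, -0.4, 0.0]
finger_gap: 0.032
```

```bash
python3 - <<'E'
from h import *
rel()
c=snap('scene','s10')
cv2.imwrite('pics/s10z.png',cv2.resize(c['img'][220:340,420:560,::-1],(700,600),interpolation=cv2.INTER_CUBIC))
c=snap('wrist','w10')
cv2.imwrite('pics/w10z.png',cv2.resize(c['img'][150:350,200:440,::-1],(720,600),interpolation=cv2.INTER_CUBIC))
E
```

```text
X -42.7 Y -1.0 z 83.1 mm F [ 0.2 -0.4  0. ] t 13.95 gap 0.032
```

View pics/s10z.png

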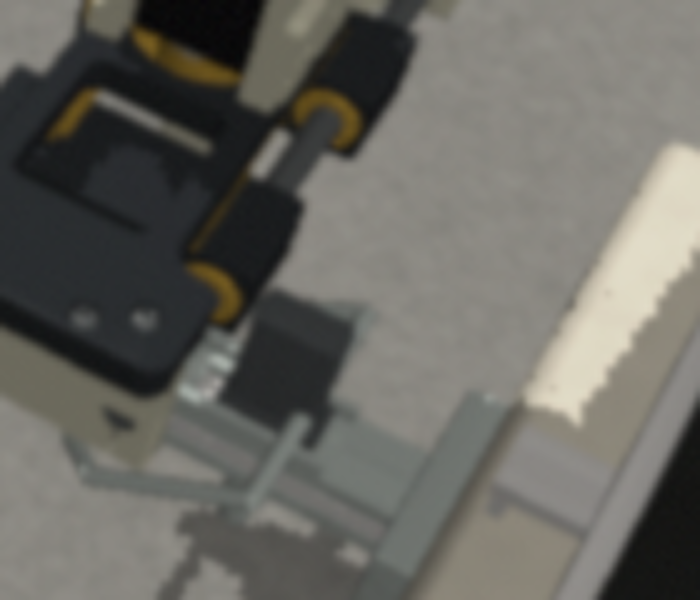

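View pics/w10z.png

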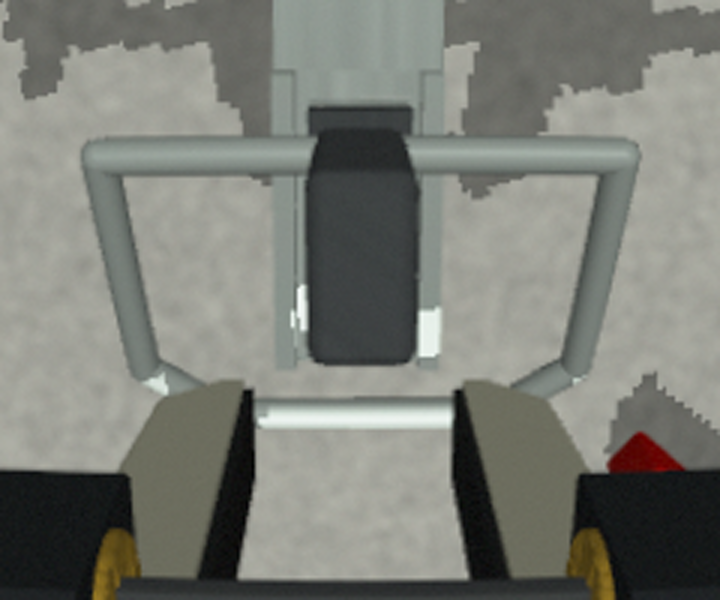

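>>> servo_tool(
  xyz=[
    [0.2, 0.05, 0.35],
    [0.25, 0, 0.4],
    [0.3, 0, 0.4],
    [0.35, 0, 0.4],
    [0.4, 0, 0.35],
    [0, 0, 0],
  ],
  twist=[0, 0, 0, 0, 0, 0],
)

```text
t: 14.55
eef_pos: [0.5859, 0.0012, 0.0647]
orientation: [-2.467, -1.943, 0.001]
force: [1.0, -0.4, 0.5]
finger_gap: 0.0321
```

```bash
python3 - <<'E'
from h import *
rel()
c=snap('scene','s11')
cv2.imwrite('pics/s11z.png',cv2.resize(c['img'][220:340,420:560,::-1],(700,600),interpolation=cv2.INTER_CUBIC))
c=snap('wrist','w11')
cv2.imwrite('pics/w11z.png',cv2.resize(c['img'][150:350,200:440,::-1],(720,600),interpolation=cv2.INTER_CUBIC))
E
```

```text
X -27.2 Y -0.1 z 64.7 mm F [ 1.  -0.4  0.5] t 14.55 gap 0.0321
```

View pics/w11z.png

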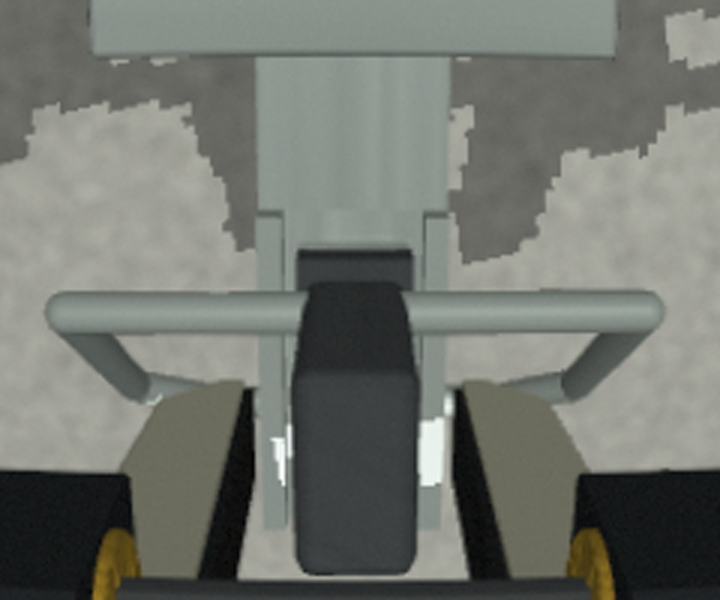

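View pics/s11z.png

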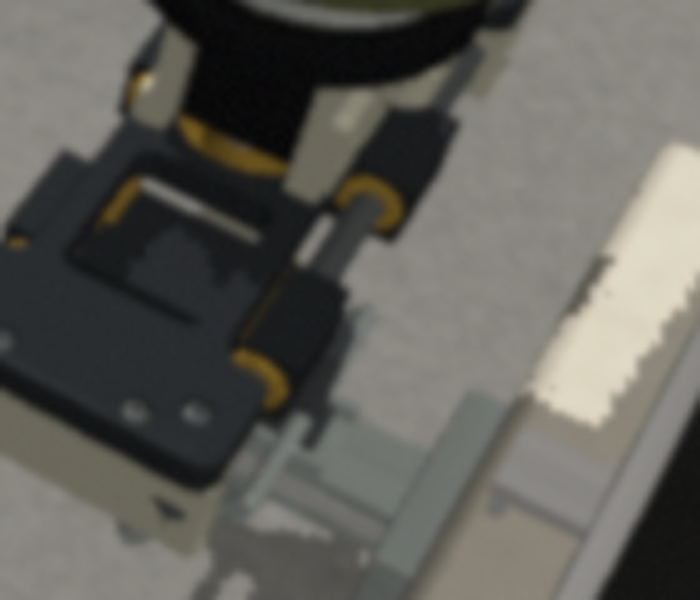

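>>> servo_tool(
  xyz=[
    [0, 0, -0.3],
    [-0.6, 0, 0],
    [-0.6, 0, 0],
    [0, 0, 0.4],
    [0, 0, 0.5],
    [0, 0, 0.3],
    [0, 0, 0],
  ],
  twist=[0, 0, 0, 0, 0, 0, 0],
)

```text
t: 15.23
eef_pos: [0.5824, -0.0114, 0.0552]
orientation: [-2.468, -1.942, 0.002]
force: [-0.2, -0.1, 0.6]
finger_gap: 0.0321
```

```bash
python3 - <<'E'
from h import *
rel()
c=snap('wrist','w12')
cv2.imwrite('pics/w12z.png',cv2.resize(c['img'][150:350,200:440,::-1],(720,600),interpolation=cv2.INTER_CUBIC))
E
```

```text
X -40.3 Y -0.6 z 55.2 mm F [-0.2 -0.1  0.6] t 15.23 gap 0.0321
```

View pics/w12z.png

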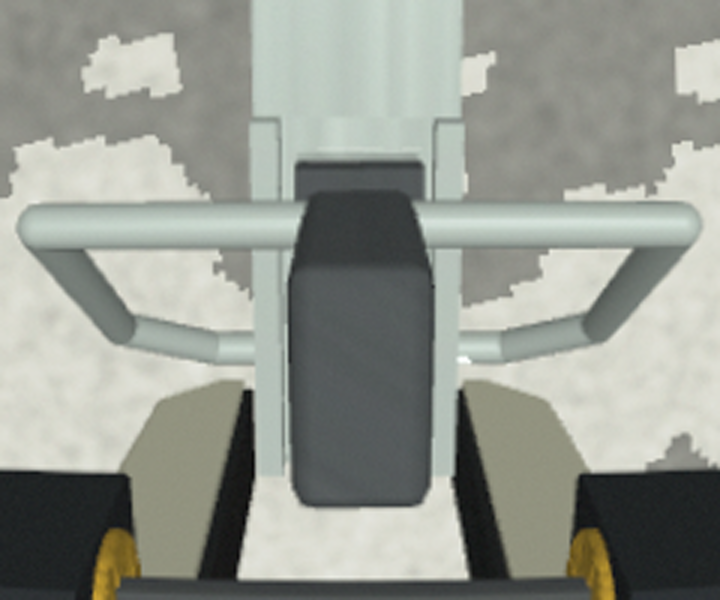

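>>> servo_tool(
  xyz=[
    [0.2, 0.05, 0.05],
    [0.3, 0, 0.05],
    [0.3, 0, 0.05],
    [0.3, 0, 0],
    [0, 0, 0],
  ],
  twist=[0, 0, 0, 0, 0],
)

```text
t: 15.7
eef_pos: [0.5866, -0.0001, 0.0552]
orientation: [-2.468, -1.944, -0.0]
force: [-0.3, -0.2, -0.4]
finger_gap: 0.0321
```

>>> servo_tool(
  xyz=[
    [0.3, 0, 0],
    [0.3, 0, 0],
    [0.3, 0, 0],
    [0, 0, 0],
  ],
  twist=[0, 0, 0, 0],
)

```text
t: 16.03
eef_pos: [0.5887, 0.0085, 0.0552]
orientation: [-2.468, -1.944, -0.0]
force: [-0.1, -0.6, -0.5]
finger_gap: 0.032
```

```bash
python3 - <<'E'
from h import *
rel()
c=snap('wrist','w13')
cv2.imwrite('pics/w13z.png',cv2.resize(c['img'][150:350,200:440,::-1],(720,600),interpolation=cv2.INTER_CUBIC))
E
```

```text
X -19.4 Y 1.0 z 55.2 mm F [-0.1 -0.6 -0.5] t 16.03 gap 0.032
```

View pics/w13z.png

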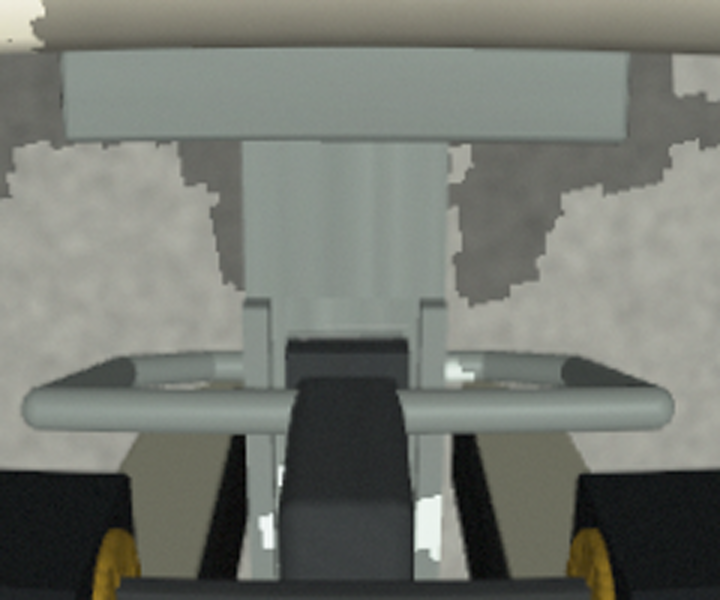

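>>> servo_tool(
  xyz=[
    [0, -0.03, 0.05],
    [0, 0, 0.05],
    [0, 0, 0],
    [0, 0, 0],
  ],
  twist=[0, 0, 0, 0],
)

```text
t: 16.42
eef_pos: [0.5882, 0.0079, 0.0541]
orientation: [-2.469, -1.943, 0.0]
force: [-0.2, -0.4, -0.4]
finger_gap: 0.0321
```

>>> servo_tool(
  xyz=[
    [0, 0, 0.05],
    [0, 0, 0],
    [0, 0, 0],
  ],
  twist=[0, 0, 0],
)

```text
t: 16.67
eef_pos: [0.5882, 0.0079, 0.0536]
orientation: [-2.469, -1.943, 0.0]
force: [0.0, 0.0, 0.1]
finger_gap: 0.0319
```

>>> servo_tool(
  xyz=[
    [0, 0, 0.05],
    [0, 0, 0],
    [0, 0, 0],
  ],
  twist=[0, 0, 0],
)

```text
t: 16.92
eef_pos: [0.5882, 0.008, 0.0531]
orientation: [-2.468, -1.943, 0.0]
force: [-0.6, 0.2, -0.2]
finger_gap: 0.032
```

>>> servo_tool(
  xyz=[
    [0, 0, 0.05],
    [0, 0, 0],
    [0, 0, 0],
  ],
  twist=[0, 0, 0],
)

```text
t: 17.17
eef_pos: [0.5882, 0.008, 0.0526]
orientation: [-2.468, -1.943, 0.0]
force: [0.1, 0.0, -0.4]
finger_gap: 0.032
```

>>> servo_tool(
  xyz=[
    [0, 0, 0.05],
    [0, 0, 0],
    [0, 0, 0],
  ],
  twist=[0, 0, 0],
)

```text
t: 17.42
eef_pos: [0.5882, 0.0079, 0.0521]
orientation: [-2.469, -1.943, 0.0]
force: [-0.1, 0.3, -0.4]
finger_gap: 0.0323
```

>>> servo_tool(
  xyz=[
    [0.1, 0, 0],
    [0.1, 0, 0],
    [0.1, 0, 0],
    [0, 0, 0],
  ],
  twist=[0, 0, 0, 0],
)

```text
t: 17.75
eef_pos: [0.5889, 0.011, 0.052]
orientation: [-2.468, -1.943, 0.0]
force: [0.0, -1.2, -0.4]
finger_gap: 0.032
```

>>> servo_tool(
  xyz=[
    [0.1, 0, 0],
    [0.1, 0, 0],
    [0, 0, 0],
  ],
  twist=[0, 0, 0],
)

```text
t: 18.0
eef_pos: [0.5893, 0.0129, 0.0521]
orientation: [-2.468, -1.943, 0.0]
force: [-1.2, -1.8, -0.7]
finger_gap: 0.0322
```

>>> servo_tool(
  xyz=[
    [0.1, 0, 0],
    [0.1, 0, 0],
    [0, 0, 0],
  ],
  twist=[0, 0, 0],
)

```text
t: 18.25
eef_pos: [0.5899, 0.0149, 0.0521]
orientation: [-2.468, -1.943, 0.0]
force: [-0.3, -1.9, -0.6]
finger_gap: 0.0321
```

```bash
python3 - <<'E'
from h import *
rel()
c=snap('wrist','w14')
cv2.imwrite('pics/w14z.png',cv2.resize(c['img'][150:350,200:440,::-1],(720,600),interpolation=cv2.INTER_CUBIC))
E
```

```text
X -12.9 Y 0.7 z 52.1 mm F [-0.3 -1.9 -0.6] t 18.25 gap 0.0321
```

View pics/w14z.png

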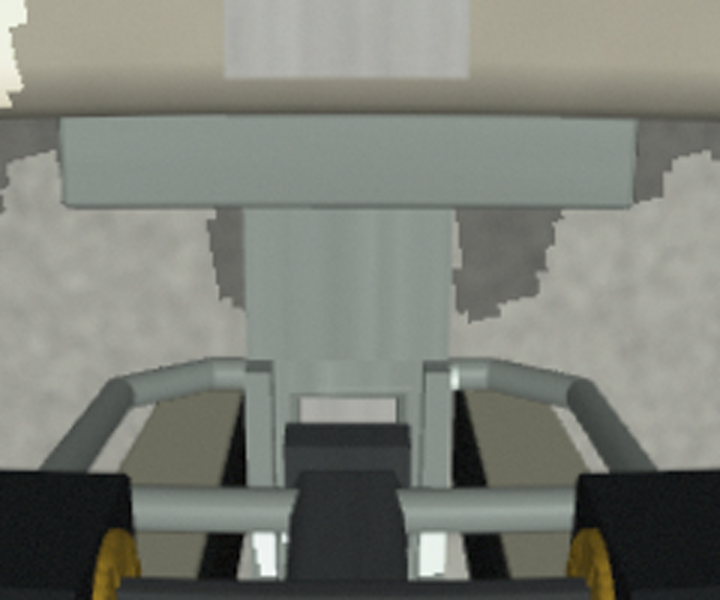

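>>> servo_tool(
  xyz=[
    [0.1, 0, 0],
    [0.1, 0, 0],
    [0, 0, 0],
  ],
  twist=[0, 0, 0],
)

```text
t: 18.55
eef_pos: [0.5906, 0.0171, 0.0522]
orientation: [-2.468, -1.943, -0.001]
force: [-1.0, -1.7, -0.5]
finger_gap: 0.0319
```

>>> servo_tool(
  xyz=[
    [0.1, 0, 0],
    [0, 0, 0],
  ],
  twist=[0, 0],
)

```text
t: 18.72
eef_pos: [0.5908, 0.0179, 0.0523]
orientation: [2.468, 1.943, 0.0]
force: [-0.2, -1.3, -0.5]
finger_gap: 0.0323
```

>>> servo_tool(
  xyz=[
    [0.1, 0, 0],
    [0, 0, 0],
  ],
  twist=[0, 0],
)

```text
t: 18.88
eef_pos: [0.5909, 0.0188, 0.0522]
orientation: [-2.468, -1.943, -0.0]
force: [-0.0, -1.2, -0.4]
finger_gap: 0.0316
```

>>> servo_tool(
  xyz=[
    [0.1, 0, 0],
    [0, 0, 0],
  ],
  twist=[0, 0],
)

```text
t: 19.05
eef_pos: [0.5911, 0.0198, 0.0522]
orientation: [-2.468, -1.943, -0.0]
force: [0.3, -0.8, -0.4]
finger_gap: 0.0322
```

>>> servo_tool(
  xyz=[
    [0.1, 0, 0],
    [0, 0, 0],
  ],
  twist=[0, 0],
)

```text
t: 19.22
eef_pos: [0.5913, 0.0208, 0.0521]
orientation: [-2.468, -1.943, -0.0]
force: [-0.3, -0.3, -0.5]
finger_gap: 0.0321
```

```bash
python3 - <<'E'
from h import *
rel()
c=snap('wrist','w15')
cv2.imwrite('pics/w15z.png',cv2.resize(c['img'][150:350,200:440,::-1],(720,600),interpolation=cv2.INTER_CUBIC))
E
```

```text
X -6.9 Y 0.6 z 52.1 mm F [-0.3 -0.3 -0.5] t 19.22 gap 0.0321
```

View pics/w15z.png

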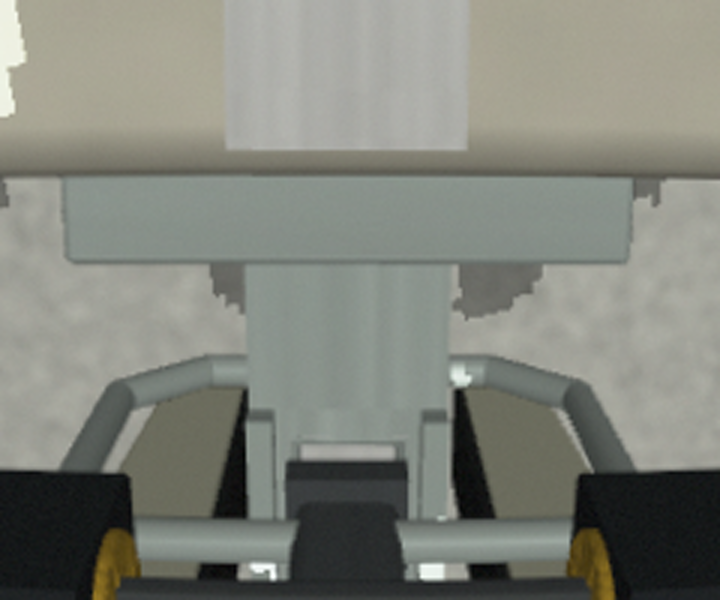

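>>> servo_tool(
  xyz=[
    [0.1, 0, 0],
    [0, 0, 0],
  ],
  twist=[0, 0],
)

```text
t: 19.43
eef_pos: [0.5917, 0.0219, 0.0522]
orientation: [-2.468, -1.943, -0.001]
force: [-0.0, -0.6, -0.3]
finger_gap: 0.0323
```

>>> servo_tool(
  xyz=[
    [0.1, 0, 0],
    [0, 0, 0],
  ],
  twist=[0, 0],
)

```text
t: 19.6
eef_pos: [0.5917, 0.0227, 0.0521]
orientation: [-2.468, -1.943, 0.0]
force: [0.3, -0.5, 0.1]
finger_gap: 0.0317
```

>>> servo_tool(
  xyz=[
    [0.1, 0, 0],
    [0, 0, 0],
  ],
  twist=[0, 0],
)

```text
t: 19.77
eef_pos: [0.5919, 0.0232, 0.052]
orientation: [2.468, 1.943, -0.001]
force: [-0.1, -3.7, -0.0]
finger_gap: 0.0323
```

```bash
python3 - <<'E'
from h import *
rel()
c=snap('wrist','w16')
cv2.imwrite('pics/w16z.png',cv2.resize(c['img'][150:350,200:440,::-1],(720,600),interpolation=cv2.INTER_CUBIC))
E
```

```text
X -4.5 Y 0.6 z 52.0 mm F [-0.1 -3.7 -0. ] t 19.77 gap 0.0323
```

View pics/w16z.png

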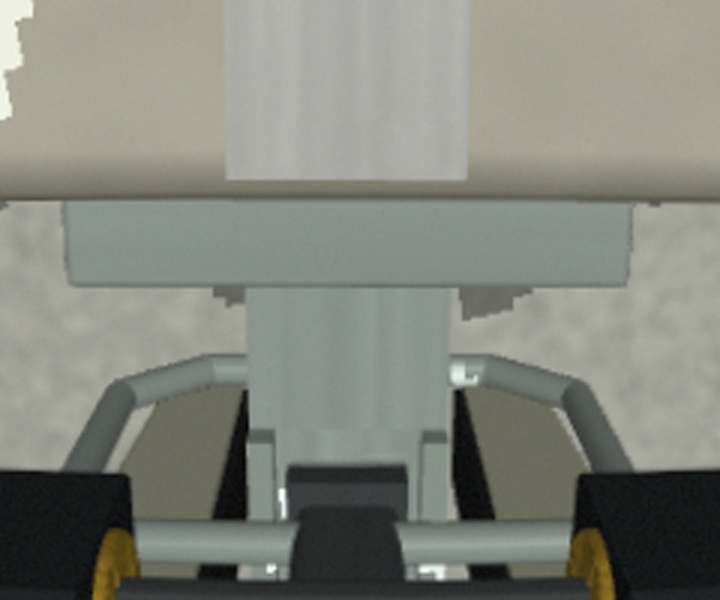

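>>> servo_tool(
  xyz=[
    [-0.3, 0, 0],
    [-0.4, 0, 0],
    [-0.5, 0, 0],
    [-0.6, 0, 0],
    [0, 0, 0],
  ],
  twist=[0, 0, 0, 0, 0],
)

```text
t: 20.23
eef_pos: [0.5876, 0.0049, 0.0522]
orientation: [2.469, 1.942, -0.0]
force: [0.2, 0.0, -0.1]
finger_gap: 0.032
```

```bash
python3 - <<'E'
from h import *
rel()
c=snap('wrist','w17')
cv2.imwrite('pics/w17z.png',cv2.resize(c['img'][150:350,200:440,::-1],(720,600),interpolation=cv2.INTER_CUBIC))
c=snap('scene','s17')
cv2.imwrite('pics/s17z.png',cv2.resize(c['img'][220:340,420:560,::-1],(700,600),interpolation=cv2.INTER_CUBIC))
E
```

```text
X -23.2 Y 0.7 z 52.2 mm F [ 0.2  0.  -0.1] t 20.23 gap 0.032
```

View pics/w17z.png

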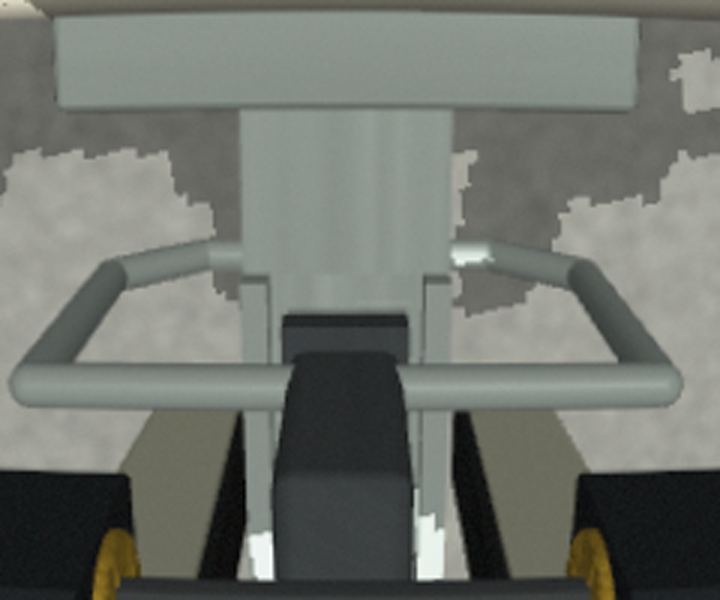

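View pics/s17z.png

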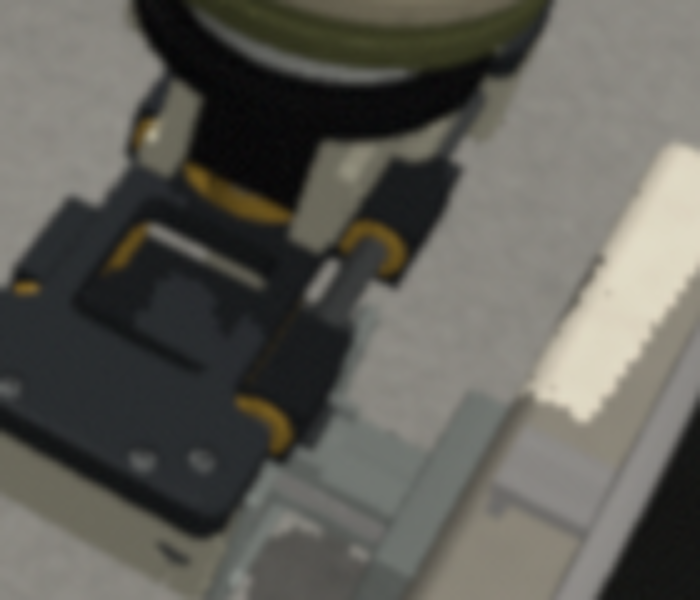

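```bash
python3 - <<'E'
from h import *
c=viewer.read_camera('wrist');s,Rm=st()
f=lambda r,q:(150+r/3,200+q/3)
def W(r,q,z): return Rm[:,:2].T@(atz(c,f(r,q),z,True)-np.array([.5923,.0276,0]))*1000
for z in (.033,.0345,.037): print('bar',z,W(252,227,z),W(252,470,z))
print('rod',W(385,150,.09),'collar',W(315,345,.085),'fork end?')
E
```

```text
t 20.38 p [0.5878 0.0059 0.0522] F [0.37 0.1  0.09] T [-0.05 -0.06 -0.04] gap 0.0322
[[ 0.235  0.972  0.   ]
 [ 0.972 -0.235  0.   ]
 [ 0.     0.    -1.   ]]
bar 0.033 [  8.67855908 -16.99391882] [ 8.64712108 20.6805594 ]
bar 0.0345 [  9.06717467 -16.81935758] [ 9.03601958 20.51607867]
bar 0.037 [  9.71486731 -16.52842218] [ 9.68418375 20.24194411]
rod [  8.82127903 -19.15648706] collar [15.10845231  1.63298136] fork end?
```

>>> servo_tool(
  xyz=[
    [-1.2, 0, 0],
    [-1.2, 0, 0],
    [0, 0, -3],
    [0, 0, -4],
    [0, 0, -4],
    [0, 0, -4],
    [0, 0, 0],
    [0, 0, 0],
  ],
  twist=[0, 0, 0, 0, 0, 0, 0, 0],
)

```text
t: 21.05
eef_pos: [0.5842, -0.0186, 0.2061]
orientation: [2.465, 1.939, 0.008]
force: [-1.0, 0.4, -1.1]
finger_gap: 0.0318
```

```bash
python3 - <<'E'
from h import *
rel()
c=snap('wrist','w18')
cv2.imwrite('pics/w18z.png',cv2.resize(c['img'][130:280,220:420,::-1],(800,600),interpolation=cv2.INTER_CUBIC))
c=snap('scene','s18')
cv2.imwrite('pics/s18z.png',cv2.resize(c['img'][220:340,420:560,::-1],(700,600),interpolation=cv2.INTER_CUBIC))
E
```

```text
X -46.7 Y 4.5 z 206.1 mm F [-1.   0.4 -1.1] t 21.05 gap 0.0318
```

View pics/w18z.png

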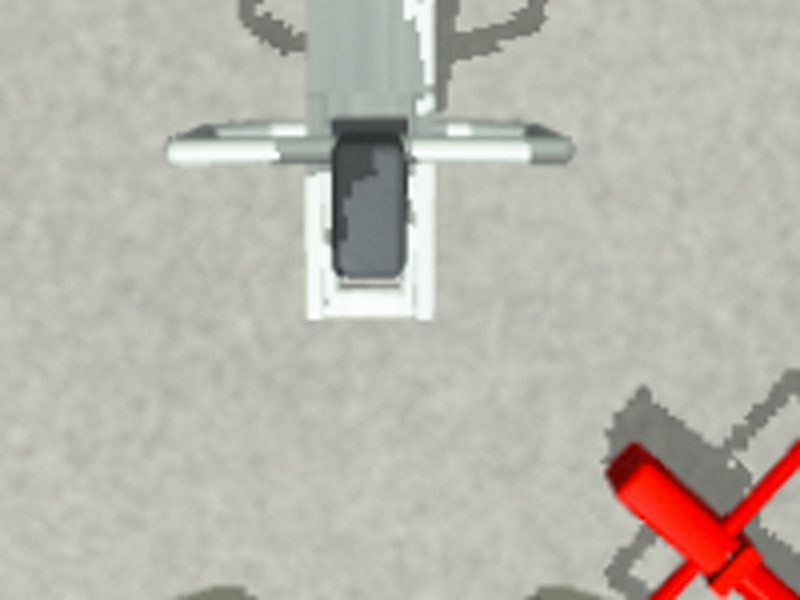

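View pics/s18z.png

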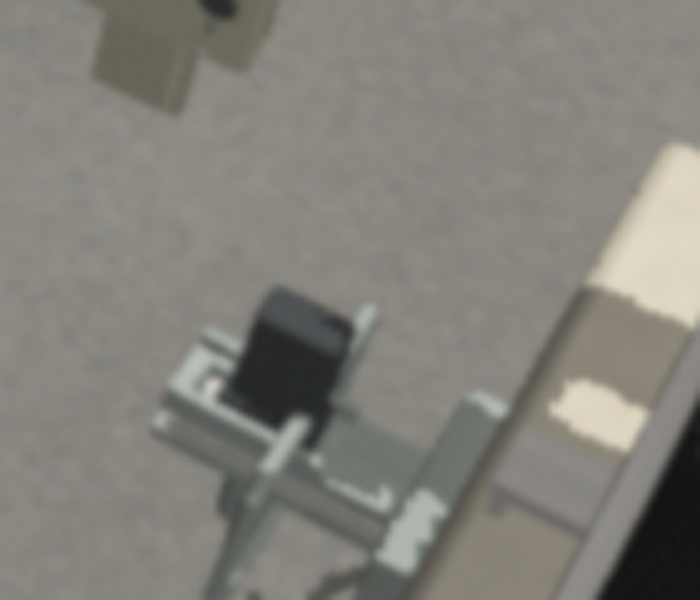

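```bash
python3 - <<'E'
from h import *
c=snap('wrist','w19');s,Rm=st()
im=c['img'][130:280,220:420]
f=lambda r,q:(130+r/4,220+q/4)
def W(r,q,z): return Rm[:,:2].T@(atz(c,f(r,q),z,True)-np.array([.5923,.0276,0]))*1000
cv2.imwrite('pics/w19z.png',cv2.resize(c['img'][140:220,250:380,::-1],(780,480),interpolation=cv2.INTER_CUBIC))
for cam in ('wrist','scene','top'):
  for t in ('ring_bar','pin','pin_tip'):
    for d in models.spot_point(cam,t)[:6]: print(cam,t,d['pixel'],round(d['confidence'],2))
E
```

```text
t 21.2 p [ 0.581  -0.0178  0.2003] F [ 0.4  -0.62 -0.33] T [-0.03 -0.05  0.03] gap 0.032
[[ 0.235  0.972 -0.003]
 [ 0.972 -0.235  0.   ]
 [-0.    -0.003 -1.   ]]
wrist ring_bar [302.1, 440.2] 0.9
wrist ring_bar [400.4, 280.9] 0.66
wrist ring_bar [372.1, 539.5] 0.61
wrist pin [271.1, 406.4] 0.76
wrist pin [179.9, 320.0] 0.67
wrist pin [394.2, 524.8] 0.64
wrist pin_tip [367.9, 535.4] 0.96
wrist pin_tip [398.0, 280.0] 0.87
wrist pin_tip [295.8, 434.4] 0.73
wrist pin_tip [182.5, 316.6] 0.36
scene ring_bar [389.7, 187.3] 0.82
scene ring_bar [227.8, 326.9] 0.8
scene ring_bar [345.8, 328.7] 0.63
scene ring_bar [326.9, 473.6] 0.47
scene pin [303.9, 476.7] 0.86
scene pin [223.4, 349.7] 0.83
scene pin [365.5, 166.3] 0.75
scene pin [269.5, 181.2] 0.67
scene pin [341.3, 364.6] 0.62
scene pin_tip [323.3, 469.7] 0.97
scene pin_tip [393.2, 185.3] 0.88
scene pin_tip [288.9, 150.8] 0.84
scene pin_tip [345.0, 332.2] 0.78
scene pin_tip [235.1, 327.2] 0.58
top ring_bar [200.2, 289.6] 0.76
top ring_bar [149.6, 365.4] 0.74
top ring_bar [213.6, 343.1] 0.63
top ring_bar [279.8, 396.0] 0.58
top ring_bar [300.4, 327.3] 0.43
top pin [321.3, 309.3] 0.88
top pin [212.6, 271.3] 0.85
top pin [158.3, 386.3] 0.77
top pin [263.1, 366.4] 0.65
top pin_tip [205.2, 292.7] 0.97
top pin_tip [300.4, 325.0] 0.68
top pin_tip [150.3, 364.6] 0.67
top pin_tip [281.8, 445.0] 0.18
```

View pics/w19z.png

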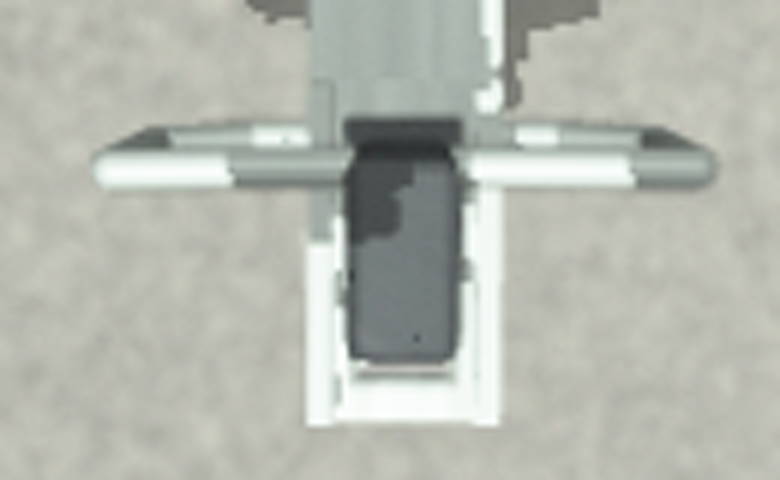

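```bash
python3 - <<'E'
from h import *
c=viewer.read_camera('wrist');s,Rm=st()
f=lambda r,q:(140+r/6,250+q/6)
def W(r,q,z): return np.round(Rm[:,:2].T@(atz(c,f(r,q),z,True)-np.array([.5923,.0276,0]))*1000,1)
print('bar',W(135,410,.0345),'rod',W(168,410,.09),'headtop',W((150+360)/2,402,.118),'collar',W(118,402,.085),'fork end',W(426,402,.08),'ribs',W(400,306,.084),W(400,500,.084))
a=cv2.imread('pics/s8.png');b=cv2.imread('pics/s18.png')
A=cv2.cvtColor(a[270:310,465:495],6)  # head patch
r=cv2.matchTemplate(cv2.cvtColor(b[255:325,450:510],6),A,cv2.TM_CCOEFF_NORMED);print(cv2.minMaxLoc(r))
E
```

```text
t 21.7 p [ 0.5821 -0.0173  0.2019] F [ 0.31 -0.09  0.17] T [-0.06 -0.05  0.  ] gap 0.0322
[[ 0.235  0.972 -0.   ]
 [ 0.972 -0.235  0.   ]
 [-0.    -0.    -1.   ]]
bar [8.9 2.9] rod [8.5 2.8] headtop [1.5 1.9] collar [14.   1.9] fork end [-24.1   1.8] ribs [-20.1  -9.8] [-20.1  13.7]
(-0.22000586986541748, 0.9736335277557373, (6, 30), (15, 15))
```

```bash
python3 -c "
from h import *
print(bot.sign_off()); st()"
```

```text
the job is handed in; nothing more can be done
None
the job is handed in; nothing more can be done
```

The pin is through the fork and tongue with its collar home, the ring is snapped shut under the fork, and I have let go and handed the job in at about 22 s. The sign-off reported no verdict.

- **Insertion:** I took the grey pin from its holder and turned it to line up with the fork. The tongue's hole showed in the wrist picture, so I aimed there, and the point went in without any search. I pushed down by feel until the collar seated at about 10 N.
- **Ring:** I let go, pressed the ring's bar down along its arc, then pushed it level across the point with opened fingers. The tool forces I read while doing this stayed below about 4 N.
- **Last checks, wrist picture:** the bar lies within 0.5 mm of directly under the cross-rod, so the ring angle is about 0. The pin stands upright in the groove, about 4 mm along the slot from its middle.
- **Last check, scene picture:** the head has not moved from where it stood when I released the pin. The open gripper is 20 cm up and clear of everything.
- **What went less cleanly:** near the end of the push the gripper's crossbar seems to have nudged the pin's head, and the pin rocked a few millimetres. It settled back upright when I withdrew. The force readings never showed a distinct snap peak; I only know the ring shut from the pictures.
- **Disagreement:** the wrist camera was about 1.6 mm off sideways, so I corrected for that using the pin seen in the grip.

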